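Put the fossil jar away in the drying cabinet and latch the door

TASK

Gently set the red-capped jar of fossil fragments upright on the green spot inside the drying cabinet, so that it makes a neat row with the two white-capped jars, and let go of it. Then push the cabinet door shut, gently and without slamming, until it has ridden over its catch and is fully home, and take the hand away. Leave the other jars, the glue bottle and the brush where they are.

Things in the scene. Friction and masses are not known exactly. Their poses are not given: they have to be found in the camera images.
- cabinet: Drying cabinet fixed on the bench: 200 deep (its x) x 340 wide (its y) x 285 high. Origin: centre of the underside. Open front at x = -100 mm (towards the robot); +y is its left, where the door hinges. White floor, top at z = 12 mm. Clear side walls, 324 mm free between them. Roof and back are aluminium frames with rods 50 mm apart, roof underside at z = 273 mm.
- opening (a point): Middle of the front sill, on the floor's top face (z = 12 mm) in the open front; axes as the cabinet. The hand fits through neither roof nor back, so a tool pointing straight down cannot set a jar in the row; one tilted about 35 to 50 degrees, reaching in through the front, can.
- pad: Flat green disc (diameter 54, 1.2 thick, look only: the jar stands on the floor itself) on the cabinet floor at z = 12 mm, 68 mm behind the open front. It marks the empty place of the row, whose three places lie at y = -72, 0 and 72 mm of the cabinet. Origin: its centre, on the floor.
- jar: The jar to put away: amber glass with a red cap, diameter 44, 75 high, 0.08 to 0.18 kg, loose, upright on the bench right of the cabinet (-y). Origin: centre of its underside; z is up along its axis.
- jar_left: White-capped amber jar of the same size standing in the cabinet's row, loose. Origin: centre of its underside. Leave it.
- jar_right: The other white-capped amber jar of the same size standing in the cabinet's row, loose. Origin: centre of its underside. Leave it.
- door (a joint): Opening angle of the door (rad): 0 = fully home against a hard stop, 1.57 = square out from the front, 2.0 = limit. Opening, it turns clockwise seen from above. It turns easily and stays where left until, at about 0.06, a steel nose on its inside meets the roller: riding over it takes 7 to 10 N near the free edge (more nearer the hinge); below about 0.02 the roller draws it in and holds it.
- door_hinge (a point): On the hinge axis at mid height (z = 147 mm), at the panel's outer face: 112 mm in front of the cabinet's centre, 170 mm to its left. Its axes turn with the door: -y runs along the panel to the free edge, -x points out of the outer face (towards the robot when shut).
- door_edge (a point): Free edge of the door's outer face at mid height (z = 147 mm), 340 mm from the hinge axis; axes as door_hinge. The panel is clear in a blue frame, 12 thick, 340 wide, from z = 14 to 280 mm, 0.8 kg. The hand must not press it with more than 40 N.
- catch: Black sprung roller of the door catch, free to spin: 18 diameter, 24 long along the cabinet's y, standing on the cabinet floor 14 mm behind the front and 140 mm right of the middle. Origin: its centre, 28 mm above the bench (top at 37 mm); it sinks up to 10 mm when pressed down.
- glue: White glue bottle with orange cap, diameter 48, 130 high, loose, left of the cabinet. Origin: centre of its underside. Leave it.
- brush: Small brush 160 long lying on the bench right of the cabinet, loose. Leave it.
Not all that is in view belongs to the job. Leave any blue or yellow look-alike of the jar_right alone.

How it is judged:
On the way, in this order (a step that is already met when the one before it is completed fails the run):
1. the red-capped jar stands upright on the green spot, released, with the door still open (horizontal distance between jar and pad below 0.012 m and z of jar in the frame of cabinet below 0.018 m and angle between jar's own z axis and vertical below 0.1 rad and linear speed of jar below 0.03 m/s and contact force between each of the arm, the fingers and jar below 0.1 N and value of joint door above 0.5 rad), for 0.2 s.
2. the door is fully home on its catch (value of joint door below 0.012 rad), for 0.2 s.
At the end, for the whole second after the job is handed in: The door is within 0.012 rad of fully home and stays there by itself; the red-capped jar stands upright (within 0.1 rad) on the cabinet floor, at rest, its centre within 12 mm of the green spot's centre; the other two jars stand upright in their places (value of joint door below 0.012 rad and horizontal distance between jar and pad below 0.012 m and z of jar in the frame of cabinet below 0.018 m and angle between each of jar, jar_left, jar_right's own z axis and vertical below 0.1 rad and linear speed of jar below 0.02 m/s); the robot touches nothing.
It fails at once if a white-capped jar is shifted by more than 8 mm (distance of any of jar_left, jar_right from where it was at the start of the episode above 0.008 m).
It fails at once if the glue bottle or the brush is shifted by more than 15 mm (distance of any of glue, brush from where it was at the start of the episode above 0.015 m).
It fails at once if the door is slammed: faster than 1.2 rad/s over its last 0.5 rad before the catch (velocity of joint door below -1.2 rad/s and value of joint door between 0.1 and 0.5 rad).
It fails at once if the door is pressed with more than 40 N (contact force between any of the fingers, the arm and door_c1 above 40 N).
It fails at once if the red-capped jar is dropped or flung into the cabinet: faster than 0.5 m/s inside it (linear speed of jar above 0.5 m/s and x of jar in the frame of cabinet above -0.1 m and horizontal distance between jar and cabinet below 0.18 m).
It also fails if it takes over 67 s, if anything falls off the work surface, if the arm or the gripper's body presses on something with over 40 N, if the wrist force passes 120 N, or if a joint passes its speed limit or range.

ROBOT

A 6-joint arm with a two-finger parallel gripper is mounted at the origin on the work surface. World frame = base frame: x ahead of the robot, y to its left, z up, the work surface at z = 0. Lengths are in m, angles in rad, forces in N, time in s.
With the tool pointing down it reaches from about 0.35 to 0.975 m from the base axis. Payload 4.9 kg.
Tool frame: the origin (TCP) lies between the finger pads, 19 mm behind the fingertips; this is the grasp point; z points along the fingers, y is the line along which they close (so a half turn about z gives the same grasp; the last joint's range is limited). The gripper opens to 85 mm and grips with 20 to 120 N. Pads are 22 mm wide; open, the fingers measure 114 mm over their backs; the gripper's body (76 mm by 85 mm) begins 54 mm behind the grasp point. The pads swing forward as they close: fully open they stand 13 mm farther back than shut.
Start: joints at [-1.224, 0.053, 1.613, -0, 1.476, -0.119], TCP at [0.281, -0.558, 0.25] pointing down, gripper open.
Joint ranges: [-3.01, 3.01], [-1.01, 2.22], [0.06, 2.58], [-1.02, 4.17], [0.09, 2.62], [-3.14, 3.14]. Speed limits (rad/s): [2.57, 2.57, 3.14, 3.14, 3.14, 3.14].

INTERFACE

Orientations are given as a unit quaternion [w, x, y, z].
In Python, from plant import manip gives the robot as it stands.
- The arm moves only by the tool send_rows, never from a script. Its argument "increments" is a list of rows, each an object of numbers: "claw": the closure, from -1 (fully open) to 1 (shut); "dx", "dy", "dz": the shift along the tool's x, y, z in units of 0.5 m (1.0 is 0.5 m); "yaw": the turn about the tool's z in units of 1.5 rad (1.0 is 1.5 rad). A call has 1 to 20 rows; each row is the pose to reach, as a shift and turn from the pose commanded when the call began, along the tool's axes at that moment; what a row does not reach only later rows make up. A row lasts 1/8 s, in which the tool goes at most 62.5 mm and 10.7 degrees, less where a joint would pass 70% of its speed; a pose out of reach is approached as far as the arm can. A call with a number of a shift or a turn outside -1 to 1 is refused whole. A call with a gripper value outside its range is refused whole. The fingers move at their own pace and stop on an object; the grip force is fixed at half the most. Time passes only in rows, so rows that repeat a pose let the fingers close. It gives the time, the measured TCP pose, the force, the opening and the grip force at its end, in the units of the state.
- manip.state(): the state, without advancing time (a new reading comes with each control period).
- manip.grab_frame(name): name is "scene" or "top" or "wrist"; returns the picture (480x640x3 uint8, red, green, blue); there is no depth.
- manip.camera_params(name): a dict with "camera_matrix" (3x3 intrinsics, pixels), "k1" (the pictures are not rectified: a ray, as slopes to the right and down, at radius r is drawn at 1 + k1 r^2 times it, then the intrinsics apply), "extrinsics" (4x4, takes a point from world to camera coordinates); the wrist camera has in their place "tool_from_camera" (4x4, takes a point from camera to tool coordinates, whose origin is the TCP and whose axes are the flange's). Camera axes: x right, y down, z forward; pixel columns grow to the right and rows downward; lengths in m; the calibration is good to about 2 mm. A picture is of the moment at which its call begins: read the wrist's pose just before it. camera_params takes no time and is no camera call.
- manip.job_done(): hands the job in; it is judged then, once.
The state is a dict: "time": time; "joint_pos": joint angles; "joint_vel": joint speeds; "joint_efforts": joint torques, N m; "tool_pos": TCP position; "tool_rot": TCP orientation; "contact_force": force on the tool from outside, world axes, zero at the start; "ft_torque": the same for the moment, N m; "gripper_width": opening from 0.0 (shut) to 1.0 (fully open); "grasp_force": force on a finger pad.
Only numpy, scipy, OpenCV 4.12 (cv2) and the standard library are available. Lean on these libraries where they do the work, as an engineer would, in place of code of your own. Each camera call takes 0.05 s, during which the arm holds its last target. There are 200 camera calls.

## Working session

There is one attempt and no reset: what is moved stays moved. The work goes in short steps, Python scripts to look and compute and a tool call to move; the robot and the scene stay as the last step left them, time stands still between calls to the robot, and variables do not carry over. Pictures are saved under pics/ and viewed, at most 10 in all, crops included, and the job is handed in when it is done.

Besides the shell and the picture viewer there is one more tool, called after "Request:" as name(argument=value, ...), one argument or row to a line, values as JSON. send_rows: Moves the arm, as the interface text tells. Shifts and turns lie within -1 to 1; 1 stands for 0.5 m of shift or 1.5 rad of turn. Its arguments: {"type":"object","properties":{"increments":{"type":"array","items":{"type":"object","properties":{"claw":{"type":"number"},"dx":{"type":"number"},"dy":{"type":"number"},"dz":{"type":"number"},"yaw":{"type":"number"}}}}},"required":["increments"]}

```bash
ls; mkdir -p pics; cat > h.py <<'E'
import numpy as np, cv2, json
from plant import manip
def grab(n,f):
    im=manip.grab_frame(n); cv2.imwrite('pics/'+f+'.png',np.ascontiguousarray(im[:,:,::-1])); return im
def ray(cam,u,v):
    p=manip.camera_params(cam);K=np.array(p['camera_matrix']);k=p['k1']
    d=np.array([(u-K[0,2])/K[0,0],(v-K[1,2])/K[1,1]]);x=d.copy()
    for _ in range(30): x=d/(1+k*(x@x))
    E=np.array(p['extrinsics']);R,t=E[:3,:3],E[:3,3]
    return -R.T@t, R.T@np.array([x[0],x[1],1])
def onz(cam,u,v,z):
    o,d=ray(cam,u,v); return o+d*(z-o[2])/d[2]
def proj(cam,P):
    p=manip.camera_params(cam);K=np.array(p['camera_matrix']);E=np.array(p['extrinsics'])
    c=E[:3,:3]@np.array(P)+E[:3,3];x=c[:2]/c[2];x=x*(1+p['k1']*(x@x))
    return K[:2,:2]@x+K[:2,2]
E
python3 - <<'E'
from h import *
for n in('scene','top'): grab(n,n+'0')
for n in('scene','top','wrist'): print(n,{k:np.round(v,3).tolist() for k,v in manip.camera_params(n).items()})
print(manip.state())
E
```

```text
pics
scene {'camera_matrix': [[517.845, 0.0, 319.531], [0.0, 517.845, 239.523], [0.0, 0.0, 1.0]], 'k1': -0.058, 'extrinsics': [[0.291, 0.957, -0.017, -0.187], [0.578, -0.19, -0.793, -0.273], [-0.762, 0.221, -0.608, 1.57], [0.0, 0.0, 0.0, 1.0]]}
top {'camera_matrix': [[544.846, 0.0, 312.788], [0.0, 544.846, 238.296], [0.0, 0.0, 1.0]], 'k1': -0.03, 'extrinsics': [[0.028, -1.0, -0.002, -0.008], [-0.995, -0.028, -0.098, 0.638], [0.098, 0.004, -0.995, 1.285], [0.0, 0.0, 0.0, 1.0]]}
wrist {'camera_matrix': [[349.689, 0.0, 319.312], [0.0, 349.689, 234.843], [0.0, 0.0, 1.0]], 'k1': -0.048, 'tool_from_camera': [[-0.0, -0.955, -0.296, 0.075], [1.0, -0.0, -0.001, 0.0], [0.001, -0.296, 0.955, -0.125], [0.0, 0.0, 0.0, 1.0]]}
{'time': 0.1, 'joint_pos': array([-1.22403348e+00,  5.33220201e-02,  1.61416161e+00, -6.31894718e-06,
        1.47599794e+00, -1.18971774e-01]), 'joint_vel': array([-0.00023758, -0.00217371, -0.00283851,  0.0001876 , -0.00056946,
        0.00109093]), 'joint_efforts': array([ 7.33581655e-04, -3.94904852e+01, -3.71362782e+01, -8.14129248e-05,
        3.85518040e-03, -3.77232112e-06]), 'tool_pos': array([ 0.2805077 , -0.55792277,  0.24886365]), 'tool_rot': array([-9.37983219e-04,  9.73008208e-01,  2.30768577e-01, -1.10461973e-04]), 'contact_force': array([-0.15365267,  0.52647166, -0.08533223]), 'ft_torque': array([0.01762123, 0.05157137, 0.01006915]), 'grasp_force': 0.0, 'gripper_width': 1.001255696909798}
```

View pics/scene0.png

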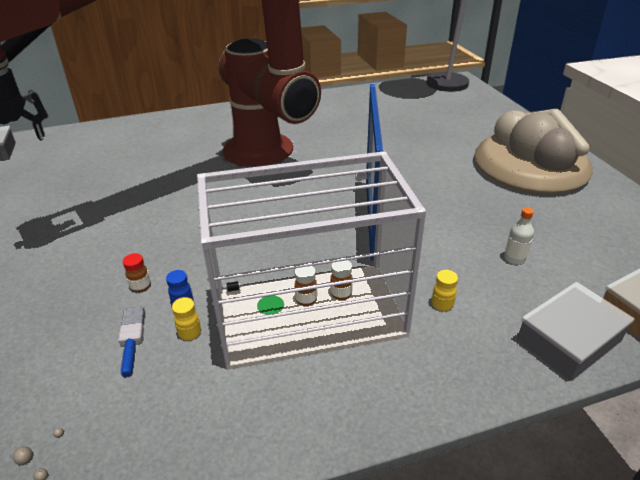

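View pics/top0.png

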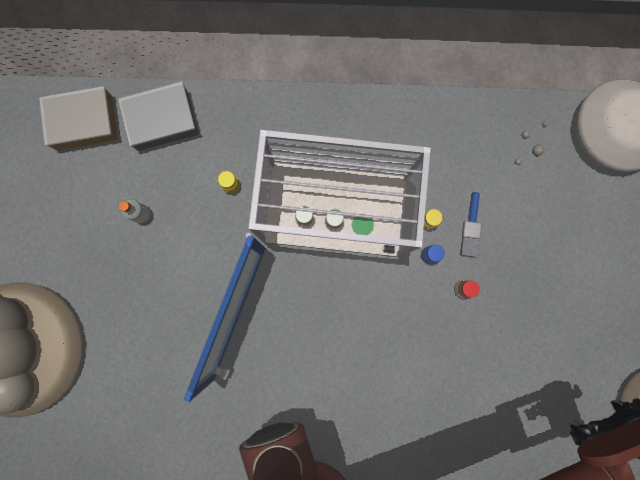

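The top view shows the red cap at (470,289), with look-alikes in blue (434,254) and yellow (433,218 and 229,182). The white caps are at (304,216) and (335,220), the green pad at (363,226), and the door runs from (252,238) to (190,397). Only the red-capped jar fits the description, because the others are all blue or yellow. Next I'll measure.

```bash
cat > m.py <<'E'
from h import *
from scipy.optimize import least_squares
im={n:cv2.imread(f'pics/{n}0.png') for n in('scene','top')}
def blobs(n,lo,hi,amin=40):
    m=cv2.inRange(cv2.cvtColor(im[n],cv2.COLOR_BGR2HSV),lo,hi)
    k,_,s,c=cv2.connectedComponentsWithStats(m)
    return [(c[i].round(1),s[i].tolist()) for i in range(1,k) if s[i,4]>amin]
for n in('scene','top'):
    for nm,lo,hi in(('red',(0,200,150),(4,255,255)),('green',(50,150,80),(75,255,255)),('orange',(5,180,180),(12,255,255)),('blue',(105,180,80),(125,255,255)),('yel',(22,180,150),(32,255,255))):
        for c,s in blobs(n,lo,hi): print(n,nm,c,s, onz(n,*c,{'red':.07,'green':.0132,'orange':.125,'blue':.07,'yel':.07}[nm]).round(3))
for c,s in blobs('top',(0,0,165),(180,40,255),60): print('white',c,s,onz('top',*c,.087).round(3))
E
python3 m.py
python3 - <<'E'
import cv2
t=cv2.imread('pics/top0.png')
a=cv2.resize(t[120:310,240:500],None,fx=3,fy=3,interpolation=cv2.INTER_CUBIC)
cv2.imwrite('pics/crop_top.png',a)
E
```

```text
scene red [132.1 259.5] [123, 254, 19, 12, 178] [ 0.521 -0.362  0.07 ]
scene green [269.6 302.9] [258, 296, 25, 15, 278] [ 0.671 -0.112  0.013]
scene green [271.3 311.2] [263, 309, 18, 5, 52] [ 0.695 -0.114  0.013]
scene orange [527.5 210.5] [523, 208, 10, 6, 46] [0.685 0.443 0.125]
scene blue [375.3 119.5] [371, 85, 11, 66, 318] [0.057 0.356 0.07 ]
scene blue [177.8 284.7] [167, 270, 25, 32, 528] [ 0.627 -0.278  0.07 ]
scene blue [127.8 357.2] [122, 339, 13, 37, 337] [ 0.783 -0.373  0.07 ]
scene yel [446.8 277.1] [437, 271, 20, 13, 209] [0.766 0.22  0.07 ]
scene yel [446.5 292.3] [435, 286, 21, 14, 156] [0.804 0.199 0.07 ]
scene yel [182.5 305.4] [172, 298, 22, 16, 255] [ 0.687 -0.274  0.07 ]
scene yel [186.2 320.1] [175, 312, 23, 14, 167] [ 0.727 -0.272  0.07 ]
white [142.4 102.4] [119, 82, 63, 63, 229] [0.947 0.425 0.087]
white [ 60.5 104.5] [40, 87, 63, 57, 240] [0.937 0.623 0.087]
white [624.  117.9] [604, 89, 36, 60, 1734] [ 0.943 -0.726  0.087]
white [184.  125.4] [172, 117, 21, 16, 129] [0.893 0.322 0.087]
white [338.1 206.4] [248, 130, 183, 126, 7779] [ 0.709 -0.047  0.087]
white [338.8 170.5] [274, 163, 130, 16, 332] [ 0.794 -0.047  0.087]
white [342.4 185.3] [262, 176, 157, 21, 903] [ 0.759 -0.056  0.087]
white [342.5 192.7] [283, 184, 120, 19, 646] [ 0.741 -0.057  0.087]
white [471.9 229.3] [465, 222, 15, 15, 193] [ 0.664 -0.359  0.087]
```

View pics/crop_top.png

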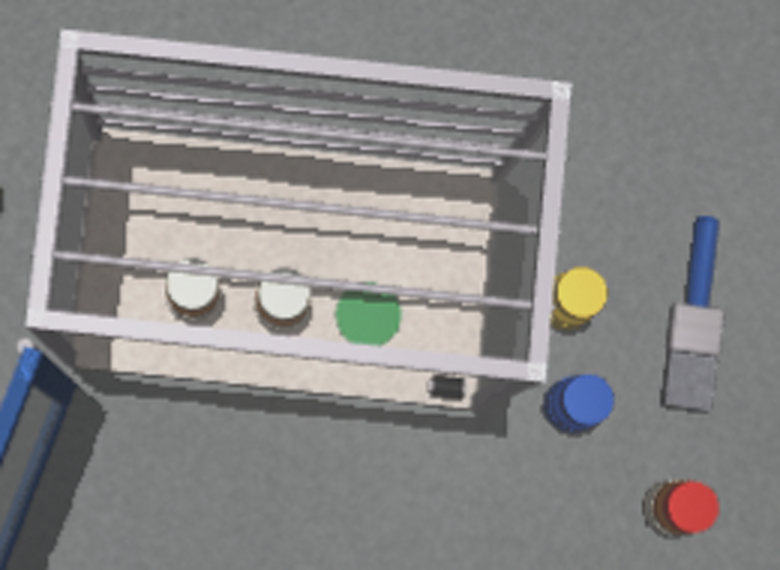

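The crop confirms the red-capped jar, with its cap at about (471,289) in the full image, and clean roof corners. It also shows the jars at the middle and left places, and the pad at the right place.

```bash
cat > m2.py <<'E'
from h import *
f=lambda x,y:(240+(x+.5)/3-.5,120+(y+.5)/3-.5)
C={k:onz('top',*f(*p),.285) for k,p in dict(FL=(27,325),FR=(545,381),BR=(572,84),BL=(62,30)).items()}
for k in C: print(k,C[k].round(4))
print('w',np.linalg.norm(C['FL']-C['FR']),np.linalg.norm(C['BL']-C['BR']),'d',np.linalg.norm(C['FL']-C['BL']),np.linalg.norm(C['FR']-C['BR']))
c=sum(C.values())/4
v=C['FL']-C['FR']+C['BL']-C['BR']; yaw=np.arctan2(-v[0],v[1])
print('cab',c.round(4),'yaw',yaw)
R=np.array([[np.cos(yaw),-np.sin(yaw)],[np.sin(yaw),np.cos(yaw)]])
W=lambda x,y:c[:2]+R@np.array([x,y])
print('expected pad',W(-32,-72)*0+W(-.032,-.072),'jars',W(-.032,0),W(-.032,.072))
im=cv2.imread('pics/top0.png');h=cv2.cvtColor(im,cv2.COLOR_BGR2HSV)
def cen(m,box,hull=True):
    x0,y0,x1,y1=box;z=np.zeros_like(m);z[y0:y1,x0:x1]=m[y0:y1,x0:x1]
    p=cv2.findNonZero(z);(a,b),r=cv2.minEnclosingCircle(p);M=p.reshape(-1,2).mean(0);return (a,b),r,M
red=((h[...,0]<5)|(h[...,0]>175))&(h[...,1]>180)&(h[...,2]>100)
(a,b),r,M=cen(red.astype('u1'),(450,270,490,310));print('red',a,b,r,M,onz('top',*M,.073).round(4))
g=cv2.inRange(h,(45,100,50),(80,255,255));(a,b),r,M=cen(g,(340,210,385,245));print('green',a,b,r,M,onz('top',a,b,.0132).round(4),onz('top',*M,.0132).round(4))
for nm,p in(('w1',(192,289)),('w2',(284,298))): print(nm,onz('top',*f(*p),.087).round(4))
s=cv2.cvtColor(cv2.imread('pics/scene0.png'),cv2.COLOR_BGR2HSV)
red=((s[...,0]<5)|(s[...,0]>175))&(s[...,1]>180)&(s[...,2]>100)
(a,b),r,M=cen(red.astype('u1'),(115,245,155,285))
o1,d1=ray('scene',*M);print('scene red',M,onz('scene',*M,.068).round(4))
print('door edge',onz('top',190,398,.28).round(3),'hinge W',W(-.112,.17),'edge ang')
e=onz('top',188,398,.28)[:2];u=e-W(-.112,.17);print(np.linalg.norm(u),'door angle',np.arctan2(u[1],u[0])-(yaw-np.pi/2))
print('glue',onz('top',124,206,.13),'brush',onz('top',472,240,.01),onz('top',474,195,.01),'blue',onz('top',434,254,.073),'yel',onz('top',433,218,.073))
E
python3 m2.py
```

```text
FL [0.6297 0.1347 0.285 ]
FR [ 0.6025 -0.203   0.285 ]
BR [ 0.8003 -0.2194  0.285 ]
BL [0.8274 0.1194 0.285 ]
w 0.3387304500645018 0.3398415393906053 d 0.19827971646264037 0.19841827049766045
cab [ 0.715  -0.0421  0.285 ] yaw -0.08014602949468161
expected pad [ 0.6773312  -0.11129204] jars [ 0.68309554 -0.03952316] [0.68885988 0.03224572]Traceback (most recent call last):
  File "m2.py", line 17, in <module>
    (a,b),r,M=cen(red.astype('u1'),(450,270,490,310));print('red',a,b,r,M,onz('top',*M,.073).round(4))
              ~~~^^^^^^^^^^^^^^^^^^^^^^^^^^^^^^^^^^^^
  File "m2.py", line 15, in cen
    p=cv2.findNonZero(z);(a,b),r=cv2.minEnclosingCircle(p);M=p.reshape(-1,2).mean(0);return (a,b),r,M
                                 ~~~~~~~~~~~~~~~~~~~~~~^^^
cv2.error: OpenCV(4.12.0) /io/opencv/modules/imgproc/src/shapedescr.cpp:201: error: (-215:Assertion failed) count >= 0 && (depth == CV_32F || depth == CV_32S) in function 'minEnclosingCircle'
```

```bash
sed -i 's/>180)/>130)/g' m2.py; python3 m2.py | tail -n +7
```

```text
expected pad [ 0.6773312  -0.11129204] jars [ 0.68309554 -0.03952316] [0.68885988 0.03224572]
red 470.31817626953125 288.5 8.65438461303711 [470.37777778 288.61777778] [ 0.5267 -0.3597  0.073 ]
green 362.5 225.0 9.962529182434082 [362.41991342 226.15151515] [ 0.676  -0.1111  0.0132] [ 0.6732 -0.111   0.0132]
w1 [0.684  0.0324 0.087 ]
w2 [ 0.6789 -0.039   0.087 ]
scene red [132.44405594 261.5034965 ] [ 0.5248 -0.3621  0.068 ]
door edge [0.3   0.235 0.28 ] hinge W [0.61696258 0.13633597] edge ang
0.33294492652065466 door angle 4.4799250179977825
glue [0.68964824 0.43770964 0.13      ] brush [ 0.64684919 -0.38168523  0.01      ] [ 0.75921597 -0.38681928  0.01      ] blue [ 0.6049679  -0.27432248  0.073     ] yel [ 0.68974482 -0.2714429   0.073     ]
```

Request:
send_rows(
  increments=[
    {"dz":-0.3,"claw":-1},
    {"dz":-0.6,"claw":-1},
    {"dx":0.943,"dy":-0.674,"dz":-0.6,"yaw":0.364,"claw":-1},
    {"dx":0.943,"dy":-0.674,"dz":-0.6,"yaw":0.364,"claw":-1},
    {"dx":0.943,"dy":-0.674,"dz":-0.6,"yaw":0.364,"claw":-1},
    {"dx":0.943,"dy":-0.674,"dz":-0.6,"yaw":0.364,"claw":-1},
    {"dx":0.943,"dy":-0.674,"dz":-0.6,"yaw":0.364,"claw":-1},
    {"dx":0.943,"dy":-0.674,"dz":-0.6,"yaw":0.364,"claw":-1},
    {"dx":0.943,"dy":-0.674,"dz":-0.6,"yaw":0.364,"claw":-1},
    {"dx":0.943,"dy":-0.674,"dz":-0.6,"yaw":0.364,"claw":-1},
    {"dx":0.943,"dy":-0.674,"dz":-0.6,"yaw":0.364,"claw":-1},
    {"dx":0.943,"dy":-0.674,"dz":-0.6,"yaw":0.364,"claw":-1},
    {"dx":0.943,"dy":-0.674,"dz":-0.6,"yaw":0.364,"claw":-1},
    {"dx":0.943,"dy":-0.674,"dz":-0.6,"yaw":0.364,"claw":-1},
  ],
)

```text
invalid input
```

Request:
send_rows(
  increments=[
    {"dx":0,"dy":0,"dz":-0.3,"yaw":0,"claw":-1},
    {"dx":0.943,"dy":-0.674,"dz":-0.6,"yaw":0.364,"claw":-1},
    {"dx":0.943,"dy":-0.674,"dz":-0.6,"yaw":0.364,"claw":-1},
    {"dx":0.943,"dy":-0.674,"dz":-0.6,"yaw":0.364,"claw":-1},
    {"dx":0.943,"dy":-0.674,"dz":-0.6,"yaw":0.364,"claw":-1},
    {"dx":0.943,"dy":-0.674,"dz":-0.6,"yaw":0.364,"claw":-1},
    {"dx":0.943,"dy":-0.674,"dz":-0.6,"yaw":0.364,"claw":-1},
    {"dx":0.943,"dy":-0.674,"dz":-0.6,"yaw":0.364,"claw":-1},
    {"dx":0.943,"dy":-0.674,"dz":-0.6,"yaw":0.364,"claw":-1},
    {"dx":0.943,"dy":-0.674,"dz":-0.6,"yaw":0.364,"claw":-1},
    {"dx":0.943,"dy":-0.674,"dz":-0.6,"yaw":0.364,"claw":-1},
    {"dx":0.943,"dy":-0.674,"dz":-0.6,"yaw":0.364,"claw":-1},
    {"dx":0.943,"dy":-0.674,"dz":-0.6,"yaw":0.364,"claw":-1},
    {"dx":0.943,"dy":-0.674,"dz":-0.6,"yaw":0.364,"claw":-1},
  ],
)

```text
time: 1.85
tool_pos: [0.5502, -0.0466, 0.5489]
tool_rot: [-0.0, 0.999, -0.041, -0.001]
contact_force: [-0.8, -0.3, 0.1]
gripper_width: 1.003
grasp_force: 0.0
```

```bash
cat > st.py <<'E'
from h import *
from scipy.spatial.transform import Rotation as Ro
s=manip.state();q=s['tool_rot'];R=Ro.from_quat([q[1],q[2],q[3],q[0]]).as_matrix()
if __name__=='__main__':
    print('t',round(s['time'],2),'q',s['joint_pos'].round(3),'p',s['tool_pos'].round(4),'F',s['contact_force'].round(1),'w',round(s['gripper_width'],3),'g',round(s['grasp_force'],1))
    print('x',R[:,0].round(3),'y',R[:,1].round(3),'z',R[:,2].round(3))
E
python3 st.py
```

```text
t 1.85 q [-0.219 -0.121  1.294 -0.     1.971  1.434] p [ 0.5502 -0.0466  0.5489] F [-0.8 -0.3  0.1] w 1.003 g 0.0
x [ 0.997 -0.082 -0.002] y [-0.082 -0.997 -0.   ] z [-0.002  0.    -1.   ]
```

Request:
send_rows(
  increments=[
    {"dx":0,"dy":-0.15,"dz":-0.2,"yaw":0,"claw":-1},
    {"dx":0,"dy":-0.15,"dz":-0.4,"yaw":0,"claw":-1},
    {"dx":0,"dy":-0.15,"dz":-0.6,"yaw":0,"claw":-1},
    {"dx":0,"dy":-0.15,"dz":-0.8,"yaw":0,"claw":-1},
    {"dx":0,"dy":-0.15,"dz":-0.8,"yaw":0,"claw":-1},
    {"dx":0,"dy":-0.15,"dz":-0.8,"yaw":0,"claw":-1},
    {"dx":0,"dy":-0.15,"dz":-0.8,"yaw":0,"claw":-1},
    {"dx":0,"dy":-0.15,"dz":-0.8,"yaw":0,"claw":-1},
    {"dx":0,"dy":-0.15,"dz":-0.8,"yaw":0,"claw":-1},
  ],
)

```text
time: 2.98
tool_pos: [0.5382, 0.0283, 0.8794]
tool_rot: [0.001, 0.999, -0.04, 0.036]
contact_force: [-0.5, 0.5, 0.1]
gripper_width: 0.995
grasp_force: 0.0
```

```bash
python3 st.py
```

```text
t 2.98 q [-0.086  0.394  0.055  0.003  2.62   1.568] p [0.5382 0.0283 0.8794] F [-0.5  0.5  0.1] w 0.995 g 0.0
x [ 0.994 -0.081  0.073] y [-0.081 -0.997 -0.001] z [ 0.073 -0.005 -0.997]
```

Request:
send_rows(
  increments=[
    {"dx":-0.1,"dy":0,"dz":-0.3,"yaw":0,"claw":-1},
    {"dx":-0.2,"dy":0,"dz":-0.4,"yaw":0,"claw":-1},
    {"dx":-0.3,"dy":0,"dz":-0.5,"yaw":0,"claw":-1},
    {"dx":-0.4,"dy":0,"dz":-0.6,"yaw":0,"claw":-1},
    {"dx":-0.4,"dy":0,"dz":-0.6,"yaw":0,"claw":-1},
    {"dx":-0.4,"dy":0,"dz":-0.6,"yaw":0,"claw":-1},
  ],
)

```text
time: 3.72
tool_pos: [0.4599, 0.0487, 0.9365]
tool_rot: [0.004, 0.995, -0.04, 0.094]
contact_force: [0.8, 0.1, 0.7]
gripper_width: 0.997
grasp_force: 0.0
```

```bash
python3 st.py
```

```text
t 3.73 q [-0.052  0.279  0.055 -0.012  2.619  1.588] p [0.4599 0.0487 0.9365] F [0.8 0.1 0.7] w 0.997 g 0.0
x [ 0.979 -0.079  0.188] y [-0.08  -0.997  0.001] z [ 0.187 -0.016 -0.982]
```

Request:
send_rows(
  increments=[
    {"dx":-0.1,"dy":0,"dz":-0.1,"yaw":0,"claw":-1},
    {"dx":-0.2,"dy":0,"dz":-0.2,"yaw":0,"claw":-1},
    {"dx":-0.3,"dy":0,"dz":-0.2,"yaw":0,"claw":-1},
    {"dx":-0.4,"dy":0,"dz":-0.2,"yaw":0,"claw":-1},
    {"dx":-0.5,"dy":0,"dz":-0.2,"yaw":0,"claw":-1},
    {"dx":-0.5,"dy":0,"dz":-0.2,"yaw":0,"claw":-1},
  ],
)

```text
time: 4.47
tool_pos: [0.2626, 0.0742, 0.9514]
tool_rot: [0.005, 0.994, -0.04, 0.101]
contact_force: [-0.3, 0.3, 1.6]
gripper_width: 1.0
grasp_force: 0.0
```

```bash
python3 st.py
```

```text
t 4.47 q [ 0.021 -0.168  0.49  -0.043  2.618  1.633] p [0.2626 0.0742 0.9514] F [-0.3  0.3  1.6] w 1.0 g 0.0
x [ 0.976 -0.078  0.202] y [-0.08  -0.997  0.001] z [ 0.201 -0.017 -0.979]
```

Request:
send_rows(
  increments=[
    {"dx":0,"dy":0.03,"dz":-0.2,"yaw":0,"claw":-1},
    {"dx":0,"dy":0.05,"dz":-0.4,"yaw":0,"claw":-1},
    {"dx":0,"dy":0.05,"dz":-0.6,"yaw":0,"claw":-1},
    {"dx":0,"dy":0.05,"dz":-0.6,"yaw":0,"claw":-1},
    {"dx":0,"dy":0.05,"dz":-0.6,"yaw":0,"claw":-1},
    {"dx":0,"dy":0.05,"dz":-0.6,"yaw":0,"claw":-1},
  ],
)

```text
time: 5.22
tool_pos: [0.2444, 0.0668, 0.9745]
tool_rot: [0.006, 0.99, -0.04, 0.136]
contact_force: [-0.1, 0.4, -0.6]
gripper_width: 0.999
grasp_force: 0.0
```

```bash
python3 st.py
```

```text
t 5.22 q [-0.009 -0.165  0.416 -0.041  2.619  1.604] p [0.2444 0.0668 0.9745] F [-0.1  0.4 -0.6] w 0.999 g 0.0
x [ 0.96  -0.077  0.269] y [-0.08  -0.997  0.001] z [ 0.268 -0.023 -0.963]
```

```bash
cat > fk.py <<'E'
import numpy as np
D=[([.0533,1.6142,1.476],[.2805,-.5579,.2489]),([-.121,1.294,1.971],[.5502,-.0466,.5489]),([.394,.055,2.62],[.5382,.0283,.8794]),([.279,.055,2.619],[.4599,.0487,.9365]),([-.168,.49,2.618],[.2626,.0742,.9514]),([-.165,.416,2.619],[.2444,.0668,.9745])]
def rows(q):
    a,b,c=np.cumsum(q);s,k=np.sin,np.cos
    # params: h, L1, L2, e(perp to forearm), L3
    return [[0,s(a),s(b),k(b),s(c)],[1,k(a),k(b),-s(b),k(c)]]
A=[];y=[]
for q,p in D:
    A+=rows(q);y+=[np.sqrt(p[0]**2+p[1]**2-.0745**2),p[2]]
P,res,rk,sv=np.linalg.lstsq(np.array(A),np.array(y),rcond=None)
if __name__=='__main__':
    print(P.round(4),rk,(np.array(A)@P-y).round(4))
    for q in([-.25,.3,2.62],[-.4,.3,2.62],[-.35,.25,2.62],[0,.1,2.62],[-.3,.2,2.6],[-.6,.5,2.62]): print(q,np.degrees(np.pi-sum(q)),(np.array(rows(q))@P).round(3))
E
python3 fk.py
```

```text
[0.2297 0.429  0.6099 0.0956 0.2549] 5 [ 0.0002  0.0002 -0.0002 -0.0001  0.0002  0.0001 -0.0003  0.0001  0.0005
 -0.0002 -0.0002 -0.0002]
[-0.25, 0.3, 2.62] 27.0202687000702 [0.136 1.023]
[-0.4, 0.3, 2.62] 35.61463562703254 [0.016 1.034]
[-0.35, 0.25, 2.62] 35.61463562703254 [0.036 1.042]
[0, 0.1, 2.62] 24.155479724416068 [0.26  1.023]
[-0.3, 0.2, 2.6] 36.76055121729419 [0.06  1.052]
[-0.6, 0.5, 2.62] 35.61463562703254 [-0.06   0.993]
```

Request:
send_rows(
  increments=[
    {"dx":-0.08,"dy":0.01,"dz":-0.08,"yaw":0,"claw":-1},
    {"dx":-0.16,"dy":0.02,"dz":-0.16,"yaw":0,"claw":-1},
    {"dx":-0.24,"dy":0.03,"dz":-0.24,"yaw":0,"claw":-1},
    {"dx":-0.3,"dy":0.03,"dz":-0.3,"yaw":0,"claw":-1},
    {"dx":-0.3,"dy":0.03,"dz":-0.4,"yaw":0,"claw":-1},
    {"dx":-0.3,"dy":0.03,"dz":-0.4,"yaw":0,"claw":-1},
    {"dx":-0.3,"dy":0.03,"dz":-0.4,"yaw":0,"claw":-1},
    {"dx":-0.3,"dy":0.03,"dz":-0.4,"yaw":0,"claw":-1},
  ],
)

```text
time: 6.22
tool_pos: [0.1045, 0.0883, 0.9704]
tool_rot: [0.002, 0.984, -0.039, 0.173]
contact_force: [-0.1, 0.1, -0.2]
gripper_width: 1.0
grasp_force: 0.0
```

```bash
python3 st.py
```

```text
t 6.22 q [ 0.494 -0.369  0.563 -0.361  2.619  1.8  ] p [0.1045 0.0883 0.9704] F [-0.1  0.1 -0.2] w 1.0 g 0.0
x [ 0.937 -0.076  0.34 ] y [-0.077 -0.997 -0.009] z [ 0.34  -0.018 -0.94 ]
```

Request:
send_rows(
  increments=[
    {"dx":0.3,"dy":0,"dz":0.1,"yaw":0,"claw":-1},
    {"dx":0.5,"dy":0.02,"dz":0.2,"yaw":0,"claw":-1},
    {"dx":0.7,"dy":0.03,"dz":0.4,"yaw":0,"claw":-1},
    {"dx":1.0,"dy":0.05,"dz":0.9,"yaw":0,"claw":-1},
    {"dx":1.0,"dy":0.05,"dz":0.9,"yaw":0,"claw":-1},
    {"dx":1.0,"dy":0.05,"dz":0.9,"yaw":0,"claw":-1},
    {"dx":1.0,"dy":0.05,"dz":0.9,"yaw":0,"claw":-1},
    {"dx":1.0,"dy":0.05,"dz":0.9,"yaw":0,"claw":-1},
    {"dx":1.0,"dy":0.05,"dz":0.9,"yaw":0,"claw":-1},
    {"dx":1.0,"dy":0.05,"dz":0.9,"yaw":0,"claw":-1},
    {"dx":1.0,"dy":0.05,"dz":0.9,"yaw":0,"claw":-1},
    {"dx":1.0,"dy":0.05,"dz":0.9,"yaw":0,"claw":-1},
  ],
)

```text
time: 7.72
tool_pos: [0.7288, 0.0158, 0.7078]
tool_rot: [0.002, 0.985, -0.04, 0.166]
contact_force: [0.4, 0.2, -1.9]
gripper_width: 1.003
grasp_force: 0.0
```

```bash
python3 st.py
```

```text
t 7.72 q [-0.084  0.239  0.666  0.011  1.903  1.573] p [0.7288 0.0158 0.7078] F [ 0.4  0.2 -1.9] w 1.003 g 0.0
x [ 0.941 -0.078  0.328] y [-0.079 -0.997 -0.009] z [ 0.328 -0.017 -0.945]
```

Request:
send_rows(
  increments=[
    {"dx":0.12,"dy":0,"dz":0.04,"yaw":0,"claw":-1},
    {"dx":0.24,"dy":0,"dz":0.08,"yaw":0,"claw":-1},
    {"dx":0.36,"dy":0,"dz":0.12,"yaw":0,"claw":-1},
    {"dx":0.48,"dy":0,"dz":0.16,"yaw":0,"claw":-1},
    {"dx":0.6,"dy":0,"dz":0.2,"yaw":0,"claw":-1},
    {"dx":0.75,"dy":0,"dz":0.25,"yaw":0,"claw":-1},
    {"dx":0.95,"dy":0,"dz":0.3,"yaw":0,"claw":-1},
    {"dx":0.95,"dy":0,"dz":0.3,"yaw":0,"claw":-1},
    {"dx":0.95,"dy":0,"dz":0.3,"yaw":0,"claw":-1},
    {"dx":0.95,"dy":0,"dz":0.3,"yaw":0,"claw":-1},
    {"dx":0.95,"dy":0,"dz":0.3,"yaw":0,"claw":-1},
    {"dx":0.95,"dy":0,"dz":0.3,"yaw":0,"claw":-1},
  ],
)

```text
time: 9.22
tool_pos: [0.9587, -0.0152, 0.5842]
tool_rot: [0.002, 0.98, -0.038, 0.195]
contact_force: [0.5, 0.5, -0.2]
gripper_width: 1.002
grasp_force: 0.0
```

```bash
python3 st.py
```

```text
t 9.22 q [-0.099  0.845  0.055  0.02   1.85   1.56 ] p [ 0.9587 -0.0152  0.5842] F [ 0.5  0.5 -0.2] w 1.002 g 0.0
x [ 0.921 -0.075  0.382] y [-0.076 -0.997 -0.012] z [ 0.381 -0.018 -0.924]
```

Request:
send_rows(
  increments=[
    {"dx":1,"dy":0,"dz":0,"yaw":0,"claw":-1},
    {"dx":1,"dy":0,"dz":0,"yaw":0,"claw":-1},
    {"dx":1,"dy":0,"dz":0,"yaw":0,"claw":-1},
    {"dx":1,"dy":0,"dz":0,"yaw":0,"claw":-1},
    {"dx":1,"dy":0,"dz":0,"yaw":0,"claw":-1},
    {"dx":1,"dy":0,"dz":0,"yaw":0,"claw":-1},
  ],
)

```text
time: 9.98
tool_pos: [0.9947, -0.0308, 0.5492]
tool_rot: [0.001, 0.976, -0.038, 0.216]
contact_force: [0.7, 0.2, -0.4]
gripper_width: 1.003
grasp_force: 0.0
```

```bash
python3 st.py
```

```text
t 9.97 q [-0.113  0.89   0.056  0.029  1.761  1.548] p [ 0.9947 -0.0308  0.5492] F [ 0.7  0.2 -0.4] w 1.003 g 0.0
x [ 0.904 -0.074  0.422] y [-0.075 -0.997 -0.014] z [ 0.422 -0.019 -0.906]
```

Request:
send_rows(
  increments=[
    {"dx":1,"dy":-0.08,"dz":-0.1,"yaw":0,"claw":-1},
    {"dx":1,"dy":-0.08,"dz":-0.1,"yaw":0,"claw":-1},
    {"dx":1,"dy":-0.08,"dz":-0.1,"yaw":0,"claw":-1},
    {"dx":1,"dy":-0.08,"dz":-0.1,"yaw":0,"claw":-1},
    {"dx":1,"dy":-0.08,"dz":-0.1,"yaw":0,"claw":-1},
    {"dx":1,"dy":-0.08,"dz":-0.1,"yaw":0,"claw":-1},
    {"dx":1,"dy":-0.08,"dz":-0.1,"yaw":0,"claw":-1},
    {"dx":1,"dy":-0.08,"dz":-0.1,"yaw":0,"claw":-1},
    {"dx":1,"dy":-0.08,"dz":-0.1,"yaw":0,"claw":-1},
    {"dx":1,"dy":-0.08,"dz":-0.1,"yaw":0,"claw":-1},
    {"dx":1,"dy":-0.08,"dz":-0.1,"yaw":0,"claw":-1},
    {"dx":1,"dy":-0.08,"dz":-0.1,"yaw":0,"claw":-1},
    {"dx":1,"dy":-0.08,"dz":-0.1,"yaw":0,"claw":-1},
    {"dx":1,"dy":-0.08,"dz":-0.1,"yaw":0,"claw":-1},
    {"dx":1,"dy":-0.08,"dz":-0.1,"yaw":0,"claw":-1},
    {"dx":1,"dy":-0.08,"dz":-0.1,"yaw":0,"claw":-1},
  ],
)

```text
time: 11.98
tool_pos: [1.0083, -0.0204, 0.5499]
tool_rot: [0.001, 0.97, -0.038, 0.238]
contact_force: [1.1, -0.4, 0.3]
gripper_width: 1.003
grasp_force: 0.0
```

```bash
python3 st.py
```

```text
t 11.97 q [-0.101  0.895  0.056  0.027  1.71   1.558] p [ 1.0083 -0.0204  0.5499] F [ 1.1 -0.4  0.3] w 1.003 g 0.0
x [ 0.884 -0.073  0.463] y [-0.074 -0.997 -0.016] z [ 0.462 -0.02  -0.886]
```

Request:
send_rows(
  increments=[
    {"dx":1,"dy":-0.04,"dz":-0.1,"yaw":0,"claw":-1},
    {"dx":1,"dy":-0.04,"dz":-0.1,"yaw":0,"claw":-1},
    {"dx":1,"dy":-0.04,"dz":-0.1,"yaw":0,"claw":-1},
  ],
)

```text
time: 12.35
tool_pos: [1.0157, -0.0231, 0.5606]
tool_rot: [0.001, 0.965, -0.038, 0.26]
contact_force: [-0.9, 0.4, 0.6]
gripper_width: 1.002
grasp_force: 0.0
```

Request:
send_rows(
  increments=[
    {"dx":1,"dy":-0.04,"dz":-0.1,"yaw":0,"claw":-1},
    {"dx":1,"dy":-0.04,"dz":-0.1,"yaw":0,"claw":-1},
  ],
)

```text
time: 12.6
tool_pos: [1.0214, -0.0248, 0.5735]
tool_rot: [0.0, 0.959, -0.037, 0.282]
contact_force: [-0.4, -0.9, -0.7]
gripper_width: 0.999
grasp_force: 0.0
```

Request:
send_rows(
  increments=[
    {"dx":1,"dy":-0.04,"dz":-0.1,"yaw":0,"claw":-1},
  ],
)

```text
time: 12.72
tool_pos: [1.0266, -0.0256, 0.5837]
tool_rot: [0.0, 0.953, -0.037, 0.3]
contact_force: [-0.0, 0.2, -0.6]
gripper_width: 1.002
grasp_force: 0.0
```

```bash
python3 st.py
```

```text
t 12.72 q [-0.107  0.876  0.056  0.039  1.601  1.555] p [ 1.0266 -0.0256  0.5837] F [-0.   0.2 -0.6] w 1.002 g 0.0
x [ 0.817 -0.07   0.572] y [-0.071 -0.997 -0.022] z [ 0.572 -0.022 -0.82 ]
```

Request:
send_rows(
  increments=[
    {"dx":1,"dy":-0.1,"dz":-0.1,"yaw":0,"claw":-1},
  ],
)

```text
time: 12.85
tool_pos: [1.0304, -0.023, 0.5963]
tool_rot: [-0.0, 0.947, -0.037, 0.318]
contact_force: [-0.2, -0.4, 0.1]
gripper_width: 1.005
grasp_force: 0.0
```

Request:
send_rows(
  increments=[
    {"dx":1,"dy":-0.1,"dz":-0.1,"yaw":0,"claw":-1},
  ],
)

```text
time: 12.98
tool_pos: [1.0329, -0.0197, 0.6105]
tool_rot: [-0.001, 0.941, -0.036, 0.336]
contact_force: [0.1, -0.7, -0.1]
gripper_width: 1.002
grasp_force: 0.0
```

Request:
send_rows(
  increments=[
    {"dx":1,"dy":-0.1,"dz":-0.1,"yaw":0,"claw":-1},
  ],
)

```text
time: 13.1
tool_pos: [1.0344, -0.017, 0.6257]
tool_rot: [-0.001, 0.935, -0.036, 0.354]
contact_force: [-0.2, -0.6, 0.7]
gripper_width: 1.001
grasp_force: 0.0
```

```bash
python3 st.py
```

```text
t 13.1 q [-0.099  0.849  0.056  0.042  1.515  1.562] p [ 1.0344 -0.017   0.6257] F [-0.2 -0.6  0.7] w 1.001 g 0.0
x [ 0.747 -0.068  0.661] y [-0.066 -0.997 -0.027] z [ 0.661 -0.024 -0.75 ]
```

```bash
cat > go.py <<'E'
import sys
from st import *
for a in sys.argv[1:]:
    p=np.array(eval(a)); d=R.T@(p-s['tool_pos'])/.5
    print(a,'d',d.round(3),'rows',round(np.linalg.norm(d)*.5/.0625,1))
E
python3 go.py "(.44,-.355,.56)" "(.436,-.358,.147)"
```

```text
(.44,-.355,.56) d [-0.929  0.757 -0.672] rows 11.0
(.436,-.358,.147) d [-1.481  0.786 -0.057] rows 13.4
```

Request:
send_rows(
  increments=[
    {"dx":-0.929,"dy":0.757,"dz":-0.672,"yaw":0,"claw":-1},
    {"dx":-0.929,"dy":0.757,"dz":-0.672,"yaw":0,"claw":-1},
    {"dx":-0.929,"dy":0.757,"dz":-0.672,"yaw":0,"claw":-1},
    {"dx":-0.929,"dy":0.757,"dz":-0.672,"yaw":0,"claw":-1},
    {"dx":-0.929,"dy":0.757,"dz":-0.672,"yaw":0,"claw":-1},
    {"dx":-0.929,"dy":0.757,"dz":-0.672,"yaw":0,"claw":-1},
    {"dx":-0.929,"dy":0.757,"dz":-0.672,"yaw":0,"claw":-1},
    {"dx":-0.929,"dy":0.757,"dz":-0.672,"yaw":0,"claw":-1},
    {"dx":-0.929,"dy":0.757,"dz":-0.672,"yaw":0,"claw":-1},
    {"dx":-0.929,"dy":0.757,"dz":-0.672,"yaw":0,"claw":-1},
    {"dx":-0.929,"dy":0.757,"dz":-0.672,"yaw":0,"claw":-1},
    {"dx":-0.929,"dy":0.757,"dz":-0.672,"yaw":0,"claw":-1},
  ],
)

```text
time: 14.6
tool_pos: [0.4373, -0.3565, 0.5614]
tool_rot: [0.001, 0.935, -0.037, 0.353]
contact_force: [0.4, -0.1, -0.1]
gripper_width: 1.0
grasp_force: 0.0
```

```bash
python3 st.py;python3 go.py "(.436,-.358,.147)" "(.446,-.3605,.135)"
```

```text
t 14.6 q [-1.091 -0.414  1.619  0.61   1.532  0.663] p [ 0.4373 -0.3565  0.5614] F [ 0.4 -0.1 -0.1] w 1.0 g 0.0
x [ 0.748 -0.069  0.66 ] y [-0.07  -0.997 -0.024] z [ 0.66  -0.028 -0.751]
(.436,-.358,.147) d [-0.549  0.023  0.621] rows 6.6
(.446,-.3605,.135) d [-0.549  0.028  0.652] rows 6.8
```

Request:
send_rows(
  increments=[
    {"dx":-0.549,"dy":0.023,"dz":0.621,"yaw":0,"claw":-1},
    {"dx":-0.549,"dy":0.023,"dz":0.621,"yaw":0,"claw":-1},
    {"dx":-0.549,"dy":0.023,"dz":0.621,"yaw":0,"claw":-1},
    {"dx":-0.549,"dy":0.023,"dz":0.621,"yaw":0,"claw":-1},
    {"dx":-0.549,"dy":0.023,"dz":0.621,"yaw":0,"claw":-1},
    {"dx":-0.549,"dy":0.023,"dz":0.621,"yaw":0,"claw":-1},
    {"dx":-0.549,"dy":0.023,"dz":0.621,"yaw":0,"claw":-1},
    {"dx":-0.549,"dy":0.023,"dz":0.621,"yaw":0,"claw":-1},
    {"dx":-0.549,"dy":0.023,"dz":0.621,"yaw":0,"claw":-1},
  ],
)

```text
time: 15.72
tool_pos: [0.4388, -0.357, 0.1489]
tool_rot: [0.001, 0.935, -0.036, 0.354]
contact_force: [0.7, -0.1, 1.4]
gripper_width: 0.997
grasp_force: 0.0
```

```bash
python3 st.py;python3 - <<'E'
from st import *
im=grab('wrist','wr1')
E
python3 go.py "(.526,-.361,.046)"
```

```text
t 15.72 q [-1.09  -0.241  2.178  0.777  0.957  0.174] p [ 0.4388 -0.357   0.1489] F [ 0.7 -0.1  1.4] w 0.997 g 0.0
x [ 0.748 -0.066  0.661] y [-0.067 -0.997 -0.024] z [ 0.661 -0.027 -0.75 ]
(.526,-.361,.046) d [-0.007  0.     0.271] rows 2.2
```

View pics/wr1.png

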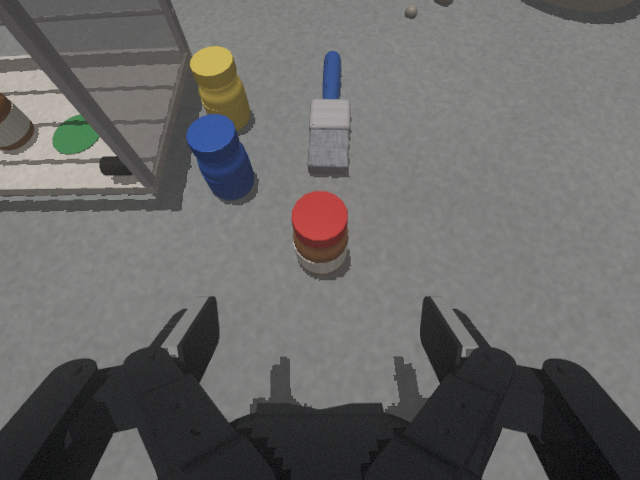

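The wrist view shows the red cap at (320,216), centred between the fingers. The pad is at about (76,134), the blue look-alike at (213,133), and the brush beyond them. I'll check the positions by ray.

```bash
cat > w.py <<'E'
from st import *
def wz(u,v,z,st=s,RR=R):
    p=manip.camera_params('wrist');K=np.array(p['camera_matrix']);T=np.array(p['tool_from_camera']);k=p['k1']
    d=np.array([(u-K[0,2])/K[0,0],(v-K[1,2])/K[1,1]]);x=d.copy()
    for _ in range(30): x=d/(1+k*(x@x))
    o=st['tool_pos']+RR@T[:3,3];r=RR@T[:3,:3]@np.array([x[0],x[1],1]);return o+r*(z-o[2])/r[2]
E
python3 - <<'E'
from w import *
h=cv2.cvtColor(cv2.imread('pics/wr1.png'),cv2.COLOR_BGR2HSV)
for nm,m,z in(('red',((h[...,0]<5)|(h[...,0]>175))&(h[...,1]>130)&(h[...,2]>150),.075),('green',(h[...,0]>50)&(h[...,0]<75)&(h[...,1]>120)&(h[...,2]>60),.0132)):
    e=cv2.fitEllipse(max(cv2.findContours(m.astype('u1'),0,1)[0],key=cv2.contourArea));print(nm,e[0],e[1],wz(*e[0],z).round(4))
E
```

```text
red (319.1090087890625, 215.39219665527344) (47.76966857910156, 54.62001419067383) [ 0.5267 -0.3618  0.075 ]Traceback (most recent call last):
  File "<stdin>", line 4, in <module>
cv2.error: OpenCV(4.12.0) /io/opencv/modules/imgproc/src/shapedescr.cpp:361: error: (-201:Incorrect size of input array) There should be at least 5 points to fit the ellipse in function 'fitEllipseNoDirect'
```

Request:
send_rows(
  increments=[
    {"dx":-0.006,"dy":0.001,"dz":0.09,"yaw":0,"claw":-1},
    {"dx":-0.006,"dy":0.001,"dz":0.18,"yaw":0,"claw":-1},
    {"dx":-0.006,"dy":0.001,"dz":0.271,"yaw":0,"claw":-1},
    {"dx":-0.006,"dy":0.001,"dz":0.271,"yaw":0,"claw":-1},
    {"dx":-0.006,"dy":0.001,"dz":0.271,"yaw":0,"claw":-1},
    {"dx":-0.006,"dy":0.001,"dz":0.271,"yaw":0,"claw":1},
    {"dx":-0.006,"dy":0.001,"dz":0.271,"yaw":0,"claw":1},
    {"dx":-0.006,"dy":0.001,"dz":0.271,"yaw":0,"claw":1},
    {"dx":-0.006,"dy":0.001,"dz":0.271,"yaw":0,"claw":1},
    {"dx":-0.006,"dy":0.001,"dz":0.271,"yaw":0,"claw":1},
    {"dx":-0.006,"dy":0.001,"dz":0.271,"yaw":0,"claw":1},
    {"dx":-0.006,"dy":0.001,"dz":0.271,"yaw":0,"claw":1},
  ],
)

```text
time: 17.27
tool_pos: [0.5256, -0.3604, 0.0443]
tool_rot: [0.0, 0.935, -0.036, 0.354]
contact_force: [-4.4, 0.6, 7.1]
gripper_width: 0.488
grasp_force: 61.7
```

```bash
python3 st.py; python3 -c "
from h import *
grab('wrist','wr2')"; python3 go.py "(.525,-.361,.16)" "(.43,-.09,.16)" "(.50,-.0968,.062)"
```

```text
t 17.27 q [-0.935  0.103  2.065  0.927  0.702  0.062] p [ 0.5256 -0.3604  0.0443] F [-4.4  0.6  7.1] w 0.488 g 61.7
x [ 0.747 -0.067  0.661] y [-0.067 -0.997 -0.025] z [ 0.661 -0.026 -0.75 ]
(.525,-.361,.16) d [ 0.152 -0.005 -0.174] rows 1.9
(.43,-.09,.16) d [-0.026 -0.532 -0.314] rows 4.9
(.50,-.0968,.062) d [-0.05  -0.523 -0.074] rows 4.2
```

View pics/wr2.png

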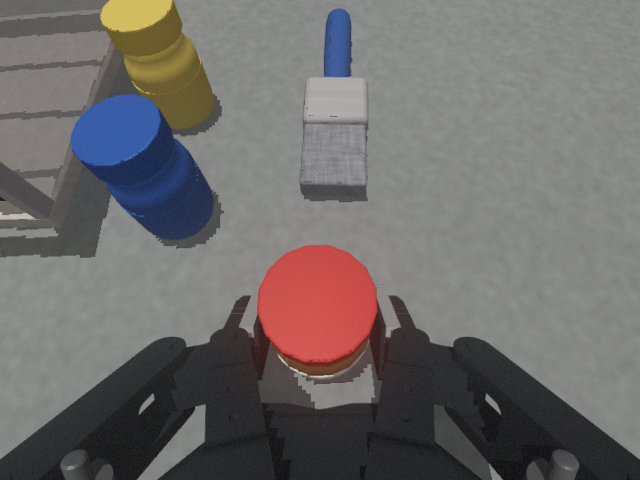

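```bash
python3 - <<'E'
from w import *
h=cv2.cvtColor(cv2.imread('pics/wr2.png'),cv2.COLOR_BGR2HSV)
m=((h[...,0]<5)|(h[...,0]>175))&(h[...,1]>130)&(h[...,2]>190)
e=cv2.fitEllipse(max(cv2.findContours(m.astype('u1'),0,1)[0],key=cv2.contourArea));c=wz(*e[0],.075);print(e,c.round(4),(c-s['tool_pos']).round(4))
E
python3 go.py "(.52,-.36,.17)" "(.51,-.097,.17)"
```

```text
((316.48577880859375, 302.9539794921875), (114.0013427734375, 116.53955841064453), 80.81448364257812) [ 0.5265 -0.3607  0.075 ] [ 0.0009 -0.0003  0.0306]
(.52,-.36,.17) d [ 0.158 -0.006 -0.196] rows 2.0
(.51,-.097,.17) d [ 0.108 -0.53  -0.223] rows 4.7
```

Request:
send_rows(
  increments=[
    {"dx":0.04,"dy":0,"dz":-0.05,"yaw":0,"claw":1},
    {"dx":0.1,"dy":0,"dz":-0.12,"yaw":0,"claw":1},
    {"dx":0.158,"dy":-0.006,"dz":-0.196,"yaw":0,"claw":1},
    {"dx":0.145,"dy":-0.1,"dz":-0.2,"yaw":0,"claw":1},
    {"dx":0.135,"dy":-0.2,"dz":-0.21,"yaw":0,"claw":1},
    {"dx":0.125,"dy":-0.3,"dz":-0.215,"yaw":0,"claw":1},
    {"dx":0.115,"dy":-0.4,"dz":-0.22,"yaw":0,"claw":1},
    {"dx":0.108,"dy":-0.48,"dz":-0.223,"yaw":0,"claw":1},
    {"dx":0.108,"dy":-0.53,"dz":-0.223,"yaw":0,"claw":1},
    {"dx":0.108,"dy":-0.53,"dz":-0.223,"yaw":0,"claw":1},
  ],
)

```text
time: 18.58
tool_pos: [0.509, -0.094, 0.168]
tool_rot: [-0.001, 0.935, -0.034, 0.352]
contact_force: [-0.3, -0.6, -1.2]
gripper_width: 0.49
grasp_force: 61.4
```

```bash
python3 st.py; python3 - <<'E'
from w import *
grab('wrist','wr3');grab('scene','sc3')
h=cv2.cvtColor(cv2.imread('pics/wr3.png'),cv2.COLOR_BGR2HSV)
m=(h[...,0]>50)&(h[...,0]<75)&(h[...,1]>120)&(h[...,2]>50)
cs=[c for c in cv2.findContours(m.astype('u1'),0,1)[0] if cv2.contourArea(c)>30]
for c in cs: print(cv2.contourArea(c),cv2.boundingRect(c)); 
if cs:
    e=cv2.fitEllipse(np.vstack(cs));print(e,wz(*e[0],.0132).round(4))
E
python3 go.py "(.5275,-.0992,.072)"
```

```text
t 18.57 q [-0.471 -0.574  2.374  0.438  0.72   0.934] p [ 0.509 -0.094  0.168] F [-0.3 -0.6 -1.2] w 0.49 g 61.4
x [ 0.75  -0.065  0.658] y [-0.063 -0.998 -0.027] z [ 0.659 -0.021 -0.752]
(.5275,-.0992,.072) d [-0.099  0.009  0.169] rows 1.6
```

View pics/wr3.png

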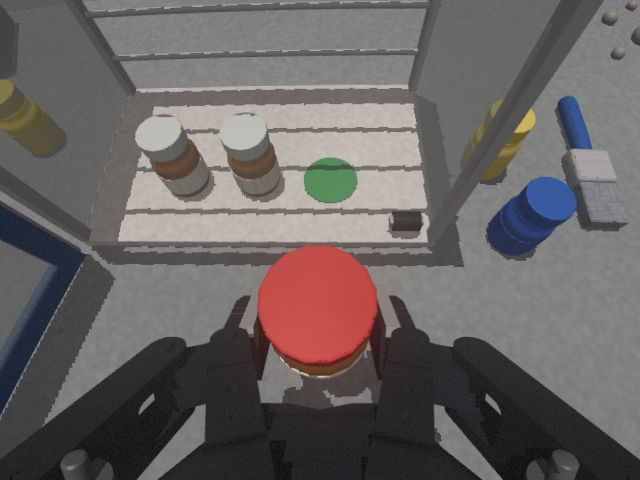

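The jar is held upright. The pad is at about (331,180), the white caps at (163,133) and (246,133), and the roller at (406,221).

```bash
python3 - <<'E'
from w import *
h=cv2.imread('pics/wr3.png').astype(int)
m=(h[...,1]-np.maximum(h[...,0],h[...,2])>25)
c=max(cv2.findContours(m.astype('u1'),0,1)[0],key=cv2.contourArea);e=cv2.fitEllipse(c);print(e,wz(*e[0],.0132).round(4))
q=c.reshape(-1,2);P=np.array([wz(*x,.0132) for x in q]);print(np.ptp(P,0).round(4),(P.max(0)+P.min(0))/2)
for u,v in((163,133),(246,133)): print(wz(u,v,.087).round(4))
E
```

```text
((330.0248107910156, 183.92941284179688), (34.68275833129883, 55.714656829833984), 89.54483795166016) [ 0.6726 -0.1138  0.0132]
[0.0405 0.0532 0.    ] [ 0.67179036 -0.11428529  0.0132    ]
[0.6884 0.0255 0.087 ]
[ 0.6812 -0.045   0.087 ]
```

Request:
send_rows(
  increments=[
    {"dx":-0.05,"dy":0.005,"dz":0.08,"yaw":0,"claw":1},
    {"dx":-0.09,"dy":0.009,"dz":0.15,"yaw":0,"claw":1},
    {"dx":-0.09,"dy":0.009,"dz":0.15,"yaw":0,"claw":1},
    {"dx":-0.09,"dy":0.009,"dz":0.15,"yaw":0,"claw":1},
    {"dx":-0.09,"dy":0.009,"dz":0.15,"yaw":0,"claw":1},
  ],
)

```text
time: 19.3
tool_pos: [0.5264, -0.1002, 0.0856]
tool_rot: [0.0, 0.934, -0.036, 0.354]
contact_force: [0.1, -0.0, -0.7]
gripper_width: 0.49
grasp_force: 61.4
```

```bash
cat > pad.py <<'E'
from w import *
grab('wrist','wr4');grab('top','tp4')
s2=manip.state();print((s2['tool_pos']-s['tool_pos']).round(4))
h=cv2.imread('pics/wr4.png').astype(int)
m=(h[...,1]-np.maximum(h[...,0],h[...,2])>12)
c=max(cv2.findContours(m.astype('u1'),0,1)[0],key=cv2.contourArea);e=cv2.fitEllipse(c);print(e,wz(*e[0],.0132).round(4))
q=c.reshape(-1,2);P=np.array([wz(*x,.0132) for x in q]);print(np.ptp(P,0).round(4),(P.max(0)+P.min(0))/2)
t=cv2.imread('pics/tp4.png').astype(int);m=(t[...,1]-np.maximum(t[...,0],t[...,2])>12)
c=max(cv2.findContours(m.astype('u1'),0,1)[0],key=cv2.contourArea);P=np.array([onz('top',*x,.0132) for x in c.reshape(-1,2)]);print('top pad',np.ptp(P,0).round(4),(P.max(0)+P.min(0))/2)
E
python3 st.py; python3 pad.py
```

```text
t 19.3 q [-0.463 -0.346  2.38   0.598  0.505  0.745] p [ 0.5264 -0.1002  0.0856] F [ 0.1 -0.  -0.7] w 0.49 g 61.4
x [ 0.746 -0.067  0.662] y [-0.067 -0.997 -0.025] z [ 0.662 -0.026 -0.749]
[-0.0003  0.0004 -0.0005]
((322.9011535644531, 142.0149383544922), (55.38795471191406, 68.92822265625), 88.07815551757812) [ 0.6768 -0.1117  0.0132]
[0.0548 0.0542 0.    ] [ 0.67805392 -0.11179544  0.0132    ]
top pad [0.0424 0.0519 0.    ] [ 0.67461903 -0.11105275  0.0132    ]
```

View pics/wr4.png

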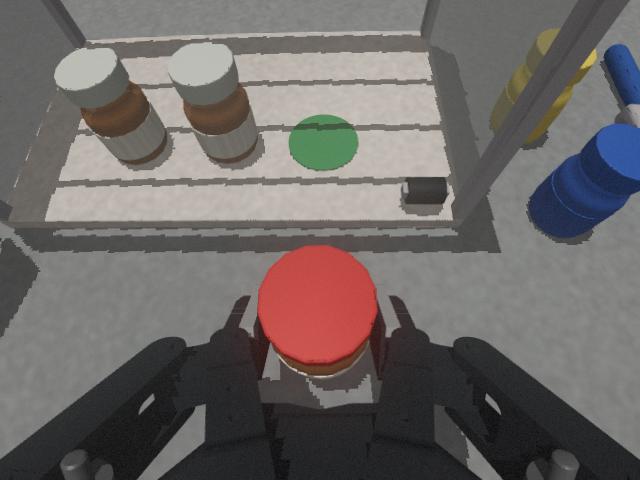

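The settled view shows the full pad ellipse at (323,142). Its measured extent of 54 to 55 mm matches the given size, so the pad is at (0.6774, -0.1116). Inserting now.

```bash
python3 go.py "(.6,-.1055,.076)" "(.6764,-.1113,.075)" "(.6764,-.1113,.0575)"
```

```text
(.6,-.1055,.076) d [0.099 0.002 0.112] rows 1.2
(.6764,-.1113,.075) d [0.213 0.003 0.215] rows 2.4
(.6764,-.1113,.0575) d [0.189 0.004 0.241] rows 2.5
```

Request:
send_rows(
  increments=[
    {"dx":0.033,"dy":0.001,"dz":0.037,"yaw":0,"claw":1},
    {"dx":0.066,"dy":0.001,"dz":0.075,"yaw":0,"claw":1},
    {"dx":0.099,"dy":0.002,"dz":0.112,"yaw":0,"claw":1},
    {"dx":0.13,"dy":0.002,"dz":0.14,"yaw":0,"claw":1},
    {"dx":0.16,"dy":0.003,"dz":0.167,"yaw":0,"claw":1},
    {"dx":0.19,"dy":0.003,"dz":0.193,"yaw":0,"claw":1},
    {"dx":0.213,"dy":0.003,"dz":0.215,"yaw":0,"claw":1},
    {"dx":0.213,"dy":0.003,"dz":0.215,"yaw":0,"claw":1},
    {"dx":0.213,"dy":0.003,"dz":0.215,"yaw":0,"claw":1},
  ],
)

```text
time: 20.52
tool_pos: [0.6751, -0.1102, 0.0718]
tool_rot: [-0.001, 0.935, -0.036, 0.352]
contact_force: [0.1, 0.2, -1.7]
gripper_width: 0.49
grasp_force: 61.4
```

```bash
python3 st.py;  python3 go.py "(.6764,-.1113,.0575)"
```

```text
t 20.52 q [-0.349  0.08   2.029  0.56   0.392  0.848] p [ 0.6751 -0.1102  0.0718] F [ 0.1  0.2 -1.7] w 0.49 g 61.4
x [ 0.749 -0.068  0.659] y [-0.066 -0.997 -0.027] z [ 0.659 -0.023 -0.752]
(.6764,-.1113,.0575) d [-0.017  0.003  0.023] rows 0.2
```

Request:
send_rows(
  increments=[
    {"dx":-0.006,"dy":0,"dz":0.008,"yaw":0,"claw":1},
    {"dx":-0.012,"dy":0,"dz":0.015,"yaw":0,"claw":1},
    {"dx":-0.018,"dy":0,"dz":0.022,"yaw":0,"claw":1},
    {"dx":-0.018,"dy":0,"dz":0.022,"yaw":0,"claw":1},
    {"dx":-0.018,"dy":0,"dz":0.022,"yaw":0,"claw":1},
  ],
)

```text
time: 21.15
tool_pos: [0.6761, -0.11, 0.0578]
tool_rot: [-0.001, 0.935, -0.036, 0.352]
contact_force: [0.5, -0.9, -0.9]
gripper_width: 0.49
grasp_force: 61.4
```

```bash
python3 st.py
```

```text
t 21.15 q [-0.348  0.108  2.029  0.597  0.368  0.808] p [ 0.6761 -0.11    0.0578] F [ 0.5 -0.9 -0.9] w 0.49 g 61.4
x [ 0.749 -0.068  0.659] y [-0.067 -0.997 -0.027] z [ 0.659 -0.024 -0.752]
```

Request:
send_rows(
  increments=[
    {"dx":-0.001,"dy":0.003,"dz":0.002,"yaw":0,"claw":1},
    {"dx":-0.003,"dy":0.003,"dz":0.003,"yaw":0,"claw":1},
    {"dx":-0.003,"dy":0.003,"dz":0.003,"yaw":0,"claw":1},
  ],
)

```text
time: 21.52
tool_pos: [0.6763, -0.1117, 0.0564]
tool_rot: [-0.001, 0.935, -0.036, 0.353]
contact_force: [-0.8, -0.4, 2.2]
gripper_width: 0.49
grasp_force: 61.7
```

```bash
python3 st.py
```

```text
t 21.52 q [-0.351  0.112  2.028  0.607  0.365  0.796] p [ 0.6763 -0.1117  0.0564] F [-0.8 -0.4  2.2] w 0.49 g 61.7
x [ 0.748 -0.068  0.66 ] y [-0.067 -0.997 -0.026] z [ 0.66  -0.024 -0.751]
```

Request:
send_rows(
  increments=[
    {"dx":0,"dy":0,"dz":0,"yaw":0,"claw":-0.15},
    {"dx":0,"dy":0,"dz":0,"yaw":0,"claw":-0.3},
    {"dx":0,"dy":0,"dz":0,"yaw":0,"claw":-0.3},
    {"dx":0,"dy":0,"dz":0,"yaw":0,"claw":-0.3},
  ],
)

```text
time: 22.02
tool_pos: [0.6758, -0.1114, 0.0555]
tool_rot: [-0.001, 0.935, -0.036, 0.352]
contact_force: [0.8, 0.6, -1.0]
gripper_width: 0.651
grasp_force: 0.0
```

```bash
python3 st.py
```

```text
t 22.02 q [-0.351  0.113  2.029  0.607  0.366  0.796] p [ 0.6758 -0.1114  0.0555] F [ 0.8  0.6 -1. ] w 0.651 g 0.0
x [ 0.749 -0.068  0.659] y [-0.067 -0.997 -0.027] z [ 0.659 -0.024 -0.752]
```

Released. Withdrawing straight back out of the front.

Request:
send_rows(
  increments=[
    {"dx":-0.02,"dy":0,"dz":-0.018,"yaw":0,"claw":-0.3},
    {"dx":-0.05,"dy":0,"dz":-0.044,"yaw":0,"claw":-0.3},
    {"dx":-0.09,"dy":-0.001,"dz":-0.08,"yaw":0,"claw":-0.3},
    {"dx":-0.14,"dy":-0.002,"dz":-0.124,"yaw":0,"claw":-0.3},
    {"dx":-0.19,"dy":-0.003,"dz":-0.168,"yaw":0,"claw":-0.3},
    {"dx":-0.226,"dy":-0.004,"dz":-0.2,"yaw":0,"claw":-0.3},
    {"dx":-0.226,"dy":-0.004,"dz":-0.2,"yaw":0,"claw":-0.3},
    {"dx":-0.226,"dy":-0.004,"dz":-0.2,"yaw":0,"claw":-0.3},
  ],
)

```text
time: 23.02
tool_pos: [0.5259, -0.0997, 0.0569]
tool_rot: [-0.001, 0.935, -0.036, 0.353]
contact_force: [-0.1, 0.5, 0.3]
gripper_width: 0.654
grasp_force: 0.0
```

```bash
python3 st.py; python3 -c "
from h import *
grab('wrist','wr5');grab('top','tp5')
a=cv2.imread('pics/wr5.png');b=cv2.imread('pics/tp5.png')
cv2.imwrite('pics/both5.png',np.hstack([cv2.resize(a,(400,300)),cv2.resize(b,(400,300))]))"
```

```text
t 23.02 q [-0.462 -0.275  2.385  0.683  0.446  0.65 ] p [ 0.5259 -0.0997  0.0569] F [-0.1  0.5  0.3] w 0.654 g 0.0
x [ 0.748 -0.068  0.66 ] y [-0.067 -0.997 -0.026] z [ 0.66  -0.024 -0.751]
```

View pics/both5.png

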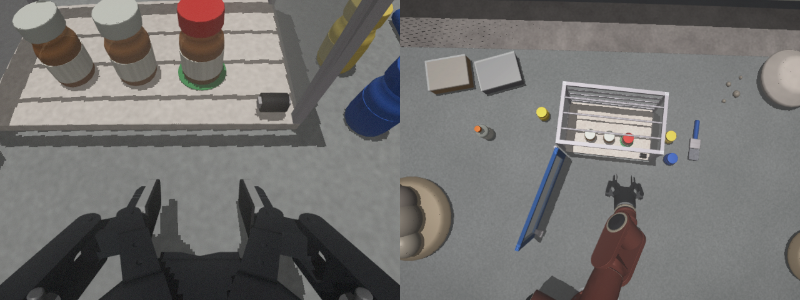

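The red jar stands upright on the green spot, in line with the white jars, and the door is still at about 1.8 rad. Next I'll plan the door push, using the shut fingertips on the outer face just below the door's top edge.

```bash
cat > door.py <<'E'
from st import *
H=np.array([.617,.1363]);yaw=-.0801
def wp(th,sd,off,z=.275):
    a=yaw-np.pi/2-th;d=np.array([np.cos(a),np.sin(a)]);n=np.array([-np.cos(yaw-th),-np.sin(yaw-th)])
    return np.r_[H+sd*d+n*off,z]
def q3(p):
    w=p-.255*R[:,2];r=np.sqrt(max(w[0]**2+w[1]**2-.0745**2,0));D2=r*r+(w[2]-.2297)**2
    return np.pi-np.arccos((.429**2+.617**2-D2)/(2*.429*.617))-.155
if __name__=='__main__':
    import sys
    for a in sys.argv[1:]:
        p=eval(a);p=wp(*p[1:]) if p[0]=='d' else np.array(p)
        print(a,p.round(3),'d',(R.T@(p-s['tool_pos'])/.5).round(3),'q3 %.2f'%q3(p))
E
python3 door.py "(.5,-.08,.42)" "('d',1.8,.2,.08,.42)" "('d',1.8,.2,.08)" "('d',1.4,.2,.02)" "('d',1.0,.22,.02)"  "('d',.6,.26,.02)" "('d',0,.3,.02)"
```

```text
(.5,-.08,.42) [ 0.5  -0.08  0.42] d [ 0.437 -0.055 -0.581] q3 2.04
('d',1.8,.2,.08,.42) [0.451 0.273 0.42 ] d [ 0.316 -0.753 -0.663] q3 1.94
('d',1.8,.2,.08) [0.451 0.273 0.275] d [ 0.124 -0.746 -0.445] q3 2.15
('d',1.4,.2,.02) [0.416 0.138 0.275] d [ 0.09  -0.471 -0.484] q3 2.37
('d',1.0,.22,.02) [0.414 0.05  0.275] d [ 0.099 -0.296 -0.483] q3 2.43
('d',.6,.26,.02) [ 0.438 -0.053  0.275] d [ 0.149 -0.092 -0.446] q3 2.39
('d',0,.3,.02) [ 0.573 -0.161  0.275] d [ 0.366  0.105 -0.263] q3 2.08
```

Request:
send_rows(
  increments=[
    {"dx":0.1,"dy":-0.01,"dz":-0.14,"yaw":0,"claw":1},
    {"dx":0.2,"dy":-0.02,"dz":-0.28,"yaw":0,"claw":1},
    {"dx":0.3,"dy":-0.03,"dz":-0.4,"yaw":0,"claw":1},
    {"dx":0.4,"dy":-0.05,"dz":-0.54,"yaw":0,"claw":1},
    {"dx":0.437,"dy":-0.055,"dz":-0.581,"yaw":0,"claw":1},
    {"dx":0.41,"dy":-0.18,"dz":-0.6,"yaw":0,"claw":1},
    {"dx":0.39,"dy":-0.3,"dz":-0.62,"yaw":0,"claw":1},
    {"dx":0.37,"dy":-0.42,"dz":-0.63,"yaw":0,"claw":1},
    {"dx":0.35,"dy":-0.54,"dz":-0.65,"yaw":0,"claw":1},
    {"dx":0.33,"dy":-0.66,"dz":-0.66,"yaw":0,"claw":1},
    {"dx":0.316,"dy":-0.753,"dz":-0.663,"yaw":0,"claw":1},
    {"dx":0.316,"dy":-0.753,"dz":-0.663,"yaw":0,"claw":1},
    {"dx":0.316,"dy":-0.753,"dz":-0.663,"yaw":0,"claw":1},
  ],
)

```text
time: 24.75
tool_pos: [0.4505, 0.2737, 0.4197]
tool_rot: [-0.001, 0.935, -0.035, 0.352]
contact_force: [0.4, 0.5, -0.0]
gripper_width: -0.003
grasp_force: 0.0
```

```bash
python3 st.py; python3 door.py "('d',1.8,.2,.08)" "('d',1.8,.2,.03)" "('d',1.6,.2,.02)" "('d',1.4,.2,.02)"
```

```text
t 24.75 q [ 0.598 -0.567  1.953 -0.437  1.177  2.293] p [0.4505 0.2737 0.4197] F [ 0.4  0.5 -0. ] w -0.003 g 0.0
x [ 0.75  -0.067  0.659] y [-0.066 -0.998 -0.026] z [ 0.659 -0.024 -0.752]
('d',1.8,.2,.08) [0.451 0.273 0.275] d [-0.19   0.008  0.218] q3 2.15
('d',1.8,.2,.03) [0.436 0.226 0.275] d [-0.207  0.105  0.2  ] q3 2.24
('d',1.6,.2,.02) [0.42  0.178 0.275] d [-0.223  0.202  0.182] q3 2.32
('d',1.4,.2,.02) [0.416 0.138 0.275] d [-0.224  0.283  0.179] q3 2.37
```

Request:
send_rows(
  increments=[
    {"dx":-0.06,"dy":0.002,"dz":0.07,"yaw":0,"claw":1},
    {"dx":-0.13,"dy":0.005,"dz":0.15,"yaw":0,"claw":1},
    {"dx":-0.19,"dy":0.008,"dz":0.218,"yaw":0,"claw":1},
    {"dx":-0.195,"dy":0.04,"dz":0.212,"yaw":0,"claw":1},
    {"dx":-0.2,"dy":0.07,"dz":0.206,"yaw":0,"claw":1},
    {"dx":-0.207,"dy":0.105,"dz":0.2,"yaw":0,"claw":1},
    {"dx":-0.212,"dy":0.13,"dz":0.196,"yaw":0,"claw":1},
    {"dx":-0.216,"dy":0.155,"dz":0.192,"yaw":0,"claw":1},
    {"dx":-0.22,"dy":0.18,"dz":0.187,"yaw":0,"claw":1},
    {"dx":-0.223,"dy":0.202,"dz":0.182,"yaw":0,"claw":1},
    {"dx":-0.223,"dy":0.225,"dz":0.182,"yaw":0,"claw":1},
    {"dx":-0.224,"dy":0.25,"dz":0.18,"yaw":0,"claw":1},
    {"dx":-0.224,"dy":0.27,"dz":0.179,"yaw":0,"claw":1},
    {"dx":-0.224,"dy":0.283,"dz":0.179,"yaw":0,"claw":1},
  ],
)

```text
time: 26.5
tool_pos: [0.4165, 0.1356, 0.2758]
tool_rot: [-0.0, 0.935, -0.038, 0.353]
contact_force: [-0.2, 0.9, 0.1]
gripper_width: -0.006
grasp_force: 0.2
```

```bash
python3 st.py; python3 -c "
from h import *
grab('top','tp6');grab('scene','sc6')
a=cv2.imread('pics/sc6.png');b=cv2.imread('pics/tp6.png')
cv2.imwrite('pics/both6.png',np.hstack([cv2.resize(a,(400,300)),cv2.resize(b[180:480,120:520],(400,300))]))"
python3 door.py "('d',1.2,.21,.02)" "('d',1.0,.22,.02)" "('d',.8,.24,.02)" "('d',.6,.26,.02)"
```

```text
t 26.5 q [ 0.262 -0.94   2.384 -0.234  1.01   1.968] p [0.4165 0.1356 0.2758] F [-0.2  0.9  0.1] w -0.006 g 0.2
x [ 0.747 -0.071  0.661] y [-0.071 -0.997 -0.028] z [ 0.661 -0.026 -0.75 ]
('d',1.2,.21,.02) [0.41  0.095 0.275] d [-0.004  0.082 -0.006] q3 2.42
('d',1.0,.22,.02) [0.414 0.05  0.275] d [0.007 0.171 0.001] q3 2.43
('d',.8,.24,.02) [ 0.419 -0.001  0.275] d [0.023 0.273 0.012] q3 2.44
('d',.6,.26,.02) [ 0.438 -0.053  0.275] d [0.058 0.374 0.039] q3 2.39
```

View pics/both6.png

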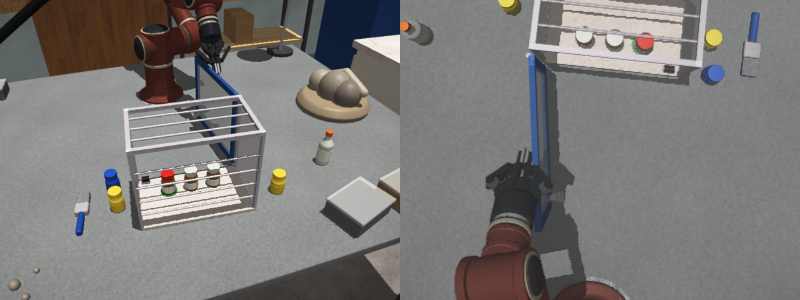

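The top view shows the fingers over the outer face of the door, which has been pushed to about 1.4 rad. Joint 2 is near its limit, so I'll push nearer the hinge for now.

```bash
cat >> door.py <<'E'
    from fk import rows,P
    from scipy.optimize import fsolve
    for a in sys.argv[1:]:
        p=eval(a);p=wp(*p[1:]) if p[0]=='d' else np.array(p)
        w=p-.255*R[:,2];r=np.sqrt(max(w[0]**2+w[1]**2-.0745**2,0))
        f=lambda q:np.array(rows([q[0],q[1],0]))[:,:4]@P[:4]-[r,w[2]]
        print(a,'q2,q3',fsolve(f,[-.8,2.3]).round(2))
E
python3 door.py "s['tool_pos']" "('d',1.2,.15,.02)" "('d',1.0,.15,.02)" "('d',.8,.17,.02)" "('d',.6,.2,.02)" "('d',.4,.25,.02)" "('d',.2,.3,.02)"
```

```text
s['tool_pos'] [0.416 0.136 0.275] d [0. 0. 0.] q3 2.37
('d',1.2,.15,.02) [0.468 0.112 0.275] d [0.079 0.04  0.069] q3 2.30
('d',1.0,.15,.02) [0.475 0.083 0.275] d [0.095 0.097 0.081] q3 2.31
('d',.8,.17,.02) [0.473 0.043 0.275] d [0.097 0.176 0.081] q3 2.33
('d',.6,.2,.02) [ 0.476 -0.007  0.275] d [0.108 0.276 0.086] q3 2.33
('d',.4,.25,.02) [ 0.484 -0.076  0.275] d [0.13  0.413 0.101] q3 2.30
('d',.2,.3,.02) [ 0.515 -0.146  0.275] d [0.187 0.549 0.145] q3 2.20
s['tool_pos'] q2,q3 [-0.92  2.37]
('d',1.2,.15,.02) q2,q3 [-0.77  2.3 ]
('d',1.0,.15,.02) q2,q3 [-0.78  2.31]
('d',.8,.17,.02) q2,q3 [-0.82  2.33]
('d',.6,.2,.02) q2,q3 [-0.83  2.33]
('d',.4,.25,.02) q2,q3 [-0.77  2.3 ]
('d',.2,.3,.02) q2,q3 [-0.59  2.2 ]
```

Request:
send_rows(
  increments=[
    {"dx":0.02,"dy":0.01,"dz":0.018,"yaw":0,"claw":1},
    {"dx":0.04,"dy":0.02,"dz":0.035,"yaw":0,"claw":1},
    {"dx":0.06,"dy":0.03,"dz":0.052,"yaw":0,"claw":1},
    {"dx":0.079,"dy":0.04,"dz":0.069,"yaw":0,"claw":1},
    {"dx":0.084,"dy":0.06,"dz":0.073,"yaw":0,"claw":1},
    {"dx":0.09,"dy":0.08,"dz":0.077,"yaw":0,"claw":1},
    {"dx":0.095,"dy":0.097,"dz":0.081,"yaw":0,"claw":1},
    {"dx":0.096,"dy":0.117,"dz":0.081,"yaw":0,"claw":1},
    {"dx":0.096,"dy":0.137,"dz":0.081,"yaw":0,"claw":1},
    {"dx":0.097,"dy":0.157,"dz":0.081,"yaw":0,"claw":1},
    {"dx":0.097,"dy":0.176,"dz":0.081,"yaw":0,"claw":1},
    {"dx":0.099,"dy":0.196,"dz":0.082,"yaw":0,"claw":1},
    {"dx":0.101,"dy":0.216,"dz":0.083,"yaw":0,"claw":1},
    {"dx":0.103,"dy":0.236,"dz":0.084,"yaw":0,"claw":1},
    {"dx":0.106,"dy":0.256,"dz":0.085,"yaw":0,"claw":1},
    {"dx":0.108,"dy":0.276,"dz":0.086,"yaw":0,"claw":1},
  ],
)

```text
time: 28.6
tool_pos: [0.4758, -0.0054, 0.2744]
tool_rot: [-0.001, 0.935, -0.036, 0.352]
contact_force: [0.2, 1.3, 0.4]
gripper_width: -0.002
grasp_force: 0.3
```

```bash
cat > ang.py <<'E'
from door import *
# door angle from blue top bar in top view (z=.28)
def angle():
    t=grab('top','tp_%d'%int(manip.state()['time']*100)).astype(int)
    m=(t[...,2]-np.maximum(t[...,0],t[...,1])>45)
    best=None
    v,u=np.nonzero(m);P=np.array([onz('top',a,b,.28)[:2] for a,b in zip(u,v)])
    k=(np.linalg.norm(P-H,axis=1)<.37)&(P[:,0]<.68)&(P[:,1]>-.245);P=P[k]
    vx,vy,x0,y0=cv2.fitLine(P.astype(np.float32),cv2.DIST_L1,0,.01,.01).ravel()
    a=np.arctan2(vy,vx);th=yaw-np.pi/2-a
    return (th+np.pi/2)%np.pi-np.pi/2,len(P),P.min(0).round(3),P.max(0).round(3)
if __name__=='__main__': print('door',angle())
E
python3 st.py; python3 ang.py; python3 door.py "('d',.5,.225,.02)" "('d',.4,.25,.02)" "('d',.3,.275,.02)" "('d',.2,.3,.02)" "('d',.12,.3,.02)"|head -5
```

```text
t 28.6 q [-0.244 -0.851  2.345  0.168  0.945  1.355] p [ 0.4758 -0.0054  0.2744] F [0.2 1.3 0.4] w -0.002 g 0.3
x [ 0.749 -0.068  0.659] y [-0.067 -0.997 -0.027] z [ 0.659 -0.024 -0.752]
door (np.float32(0.5955316), 994, array([ 0.405, -0.233]), array([0.625, 0.134]))
('d',.5,.225,.02) [ 0.477 -0.041  0.275] d [0.007 0.069 0.002] q3 2.32
('d',.4,.25,.02) [ 0.484 -0.076  0.275] d [0.022 0.138 0.013] q3 2.30
('d',.3,.275,.02) [ 0.496 -0.112  0.275] d [0.046 0.207 0.032] q3 2.26
('d',.2,.3,.02) [ 0.515 -0.146  0.275] d [0.078 0.274 0.058] q3 2.20
('d',.12,.3,.02) [ 0.538 -0.154  0.275] d [0.114 0.286 0.088] q3 2.15
```

Request:
send_rows(
  increments=[
    {"dx":0.002,"dy":0.023,"dz":0.001,"yaw":0,"claw":1},
    {"dx":0.004,"dy":0.046,"dz":0.001,"yaw":0,"claw":1},
    {"dx":0.007,"dy":0.069,"dz":0.002,"yaw":0,"claw":1},
    {"dx":0.012,"dy":0.092,"dz":0.005,"yaw":0,"claw":1},
    {"dx":0.017,"dy":0.115,"dz":0.009,"yaw":0,"claw":1},
    {"dx":0.022,"dy":0.138,"dz":0.013,"yaw":0,"claw":1},
    {"dx":0.03,"dy":0.161,"dz":0.019,"yaw":0,"claw":1},
    {"dx":0.038,"dy":0.184,"dz":0.025,"yaw":0,"claw":1},
    {"dx":0.046,"dy":0.207,"dz":0.032,"yaw":0,"claw":1},
    {"dx":0.056,"dy":0.229,"dz":0.04,"yaw":0,"claw":1},
    {"dx":0.067,"dy":0.251,"dz":0.049,"yaw":0,"claw":1},
    {"dx":0.078,"dy":0.274,"dz":0.058,"yaw":0,"claw":1},
    {"dx":0.09,"dy":0.278,"dz":0.068,"yaw":0,"claw":1},
    {"dx":0.102,"dy":0.282,"dz":0.078,"yaw":0,"claw":1},
    {"dx":0.114,"dy":0.286,"dz":0.088,"yaw":0,"claw":1},
    {"dx":0.114,"dy":0.286,"dz":0.088,"yaw":0,"claw":1},
  ],
)

```text
time: 30.65
tool_pos: [0.5383, -0.1521, 0.2752]
tool_rot: [-0.001, 0.935, -0.036, 0.352]
contact_force: [-0.2, 0.1, -0.1]
gripper_width: -0.003
grasp_force: 0.0
```

```bash
python3 st.py; python3 ang.py; python3 door.py "('d',.08,.3,.02)" "('d',.04,.3,.02)" "('d',0,.3,.02)" |head -3
```

```text
t 30.65 q [-0.568 -0.529  2.164  0.439  0.908  0.913] p [ 0.5383 -0.1521  0.2752] F [-0.2  0.1 -0.1] w -0.003 g 0.0
x [ 0.749 -0.067  0.659] y [-0.066 -0.997 -0.027] z [ 0.659 -0.023 -0.752]
door (np.float32(0.0943284), 1044, array([ 0.553, -0.233]), array([0.627, 0.134]))
('d',.08,.3,.02) [ 0.549 -0.157  0.275] d [0.017 0.008 0.015] q3 2.13
('d',.04,.3,.02) [ 0.561 -0.159  0.275] d [0.035 0.011 0.031] q3 2.10
('d',0,.3,.02) [ 0.573 -0.161  0.275] d [0.053 0.014 0.047] q3 2.08
```

Request:
send_rows(
  increments=[
    {"dx":0.009,"dy":0.004,"dz":0.008,"yaw":0,"claw":1},
    {"dx":0.017,"dy":0.008,"dz":0.015,"yaw":0,"claw":1},
    {"dx":0.023,"dy":0.009,"dz":0.02,"yaw":0,"claw":1},
    {"dx":0.029,"dy":0.01,"dz":0.026,"yaw":0,"claw":1},
    {"dx":0.035,"dy":0.011,"dz":0.031,"yaw":0,"claw":1},
    {"dx":0.039,"dy":0.012,"dz":0.035,"yaw":0,"claw":1},
  ],
)

```text
time: 31.45
tool_pos: [0.5636, -0.1596, 0.2749]
tool_rot: [-0.001, 0.935, -0.036, 0.352]
contact_force: [-5.2, 3.6, 4.4]
gripper_width: 0.0
grasp_force: 2.8
```

```bash
python3 st.py; python3 ang.py; python3 door.py "('d',.02,.3,.02)" "('d',0,.3,.02)" "('d',0,.3,.015)" |head -3
```

```text
t 31.45 q [-0.551 -0.447  2.11   0.438  0.877  0.918] p [ 0.5636 -0.1596  0.2749] F [-5.2  3.6  4.4] w 0.0 g 2.8
x [ 0.75  -0.068  0.658] y [-0.066 -0.997 -0.028] z [ 0.659 -0.022 -0.752]
door (np.float32(0.026788473), 1048, array([ 0.576, -0.233]), array([0.627, 0.134]))
('d',.02,.3,.02) [ 0.567 -0.16   0.275] d [0.005 0.001 0.004] q3 2.09
('d',0,.3,.02) [ 0.573 -0.161  0.275] d [0.014 0.002 0.012] q3 2.08
('d',0,.3,.015) [ 0.578 -0.162  0.275] d [0.022 0.002 0.019] q3 2.07
```

On the catch now, at about 5 N. I'll push on in small steps.

Request:
send_rows(
  increments=[
    {"dx":0.003,"dy":0.001,"dz":0.003,"yaw":0,"claw":1},
    {"dx":0.006,"dy":0.001,"dz":0.005,"yaw":0,"claw":1},
    {"dx":0.009,"dy":0.001,"dz":0.008,"yaw":0,"claw":1},
  ],
)

```text
time: 31.88
tool_pos: [0.5697, -0.161, 0.2745]
tool_rot: [-0.001, 0.935, -0.036, 0.352]
contact_force: [-0.3, -0.0, 0.2]
gripper_width: 0.003
grasp_force: 0.0
```

```bash
python3 st.py; python3 ang.py
```

```text
t 31.88 q [-0.546 -0.429  2.098  0.435  0.867  0.922] p [ 0.5697 -0.161   0.2745] F [-0.3 -0.   0.2] w 0.003 g 0.0
x [ 0.749 -0.068  0.659] y [-0.067 -0.997 -0.027] z [ 0.659 -0.024 -0.752]
door (np.float32(0.0131447315), 1055, array([ 0.576, -0.233]), array([0.628, 0.136]))
```

Request:
send_rows(
  increments=[
    {"dx":0.003,"dy":0,"dz":0.003,"yaw":0,"claw":1},
    {"dx":0.006,"dy":0,"dz":0.005,"yaw":0,"claw":1},
    {"dx":0.006,"dy":0,"dz":0.005,"yaw":0,"claw":1},
  ],
)

```text
time: 32.3
tool_pos: [0.5735, -0.1612, 0.2747]
tool_rot: [-0.001, 0.935, -0.036, 0.352]
contact_force: [-0.5, 0.5, -0.7]
gripper_width: 0.003
grasp_force: 0.0
```

```bash
python3 st.py; python3 ang.py
```

```text
t 32.3 q [-0.542 -0.418  2.09   0.434  0.863  0.925] p [ 0.5735 -0.1612  0.2747] F [-0.5  0.5 -0.7] w 0.003 g 0.0
x [ 0.749 -0.068  0.659] y [-0.067 -0.997 -0.027] z [ 0.659 -0.024 -0.752]
door (np.float32(-0.0011646748), 1046, array([ 0.576, -0.233]), array([0.628, 0.134]))
```

Request:
send_rows(
  increments=[
    {"dx":0.002,"dy":0,"dz":0.002,"yaw":0,"claw":1},
    {"dx":0.004,"dy":0,"dz":0.003,"yaw":0,"claw":1},
    {"dx":0.004,"dy":0,"dz":0.003,"yaw":0,"claw":1},
  ],
)

```text
time: 32.72
tool_pos: [0.575, -0.1613, 0.2746]
tool_rot: [-0.001, 0.936, -0.035, 0.351]
contact_force: [-11.9, 1.0, 4.7]
gripper_width: -0.001
grasp_force: 6.0
```

```bash
python3 st.py
```

```text
t 32.73 q [-0.54  -0.412  2.085  0.431  0.864  0.927] p [ 0.575  -0.1613  0.2746] F [-11.9   1.    4.7] w -0.001 g 6.0
x [ 0.751 -0.067  0.657] y [-0.066 -0.997 -0.026] z [ 0.657 -0.023 -0.754]
```

The fingers are firm against the hard stop at about 12 N. Backing away to the rear.

Request:
send_rows(
  increments=[
    {"dx":-0.005,"dy":0,"dz":-0.005,"yaw":0,"claw":1},
    {"dx":-0.02,"dy":0,"dz":-0.02,"yaw":0,"claw":1},
    {"dx":-0.06,"dy":0,"dz":-0.06,"yaw":0,"claw":1},
    {"dx":-0.1,"dy":0,"dz":-0.1,"yaw":0,"claw":1},
    {"dx":-0.1,"dy":0,"dz":-0.15,"yaw":0,"claw":1},
    {"dx":-0.1,"dy":0,"dz":-0.2,"yaw":0,"claw":1},
    {"dx":-0.1,"dy":0,"dz":-0.2,"yaw":0,"claw":1},
    {"dx":-0.1,"dy":0,"dz":-0.2,"yaw":0,"claw":1},
  ],
)

```text
time: 33.72
tool_pos: [0.4725, -0.1555, 0.3163]
tool_rot: [-0.001, 0.935, -0.036, 0.352]
contact_force: [-0.6, 0.6, 0.3]
gripper_width: -0.002
grasp_force: 0.0
```

```bash
python3 st.py; python3 ang.py; python3 -c "
from h import *
grab('top','tp9');grab('scene','sc9')
a=cv2.imread('pics/sc9.png');b=cv2.imread('pics/tp9.png')
cv2.imwrite('pics/both9.png',np.hstack([cv2.resize(a[130:400,100:460],(400,300)),cv2.resize(b[90:330,200:520],(400,300))]))"
```

```text
t 33.73 q [-0.684 -0.744  2.223  0.463  1.099  0.871] p [ 0.4725 -0.1555  0.3163] F [-0.6  0.6  0.3] w -0.002 g 0.0
x [ 0.749 -0.068  0.659] y [-0.067 -0.997 -0.027] z [ 0.659 -0.024 -0.752]
door (np.float32(-0.0007865429), 1016, array([ 0.576, -0.233]), array([0.627, 0.134]))
```

View pics/both9.png

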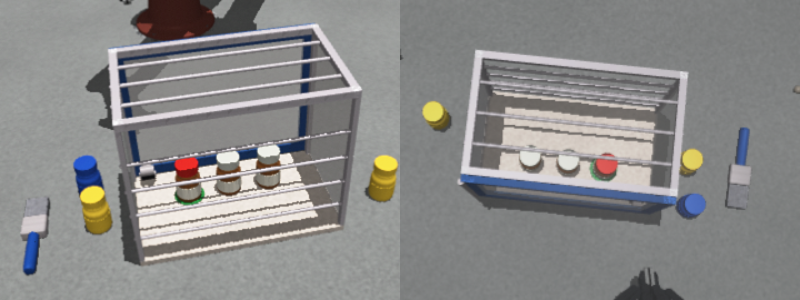

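The door is flush with the front at a measured 0.00 rad. The three jars stand upright in a row, the red one on the pad, and the hand is clear. Handing in.

```bash
python3 -c "
from plant import manip
print(manip.job_done())"
```

```text
the job is handed in; nothing more can be done
None
```

The red-capped jar stands upright and released on the green spot, the door is home on its catch (about 0.00 rad in the camera) with the hand clear, and I handed the job in at about 34 s; no verdict was returned.

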